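Square up a lot of three picture frames

TASK

The three matching picture frames go out as one lot: stack them, pictures up, in the corner of the squaring jig, green at the bottom, then blue, then red, as one square pile. One after the other, each frame must be squared and pressed gently home into the corner, a long side flush against the long fence and a short side against the short fence, before the next goes on. They are glazed, so set them down rather than dropping them; leave the mug, vase and sugar bowl alone.

Things in the scene. Friction and masses are not known exactly. Their poses are not given: they have to be found in the camera images.
- frame_green: Glazed picture frame with green picture, 0.25 kg (+-30 %), 120 (x) by 160 (y) by 20 mm thick. Rails 20 mm wide; the 80 x 120 mm recess inside them is 13 mm deep, so a rail can be pinched with one finger in the recess. Origin: centre of underside, z out of the picture. Starts flat and crooked on the jig's base, clear of the fences.
- frame_blue: Glazed picture frame with blue picture, 0.25 kg (+-30 %), 120 (x) by 160 (y) by 20 mm thick. Rails 20 mm wide; the 80 x 120 mm recess inside them is 13 mm deep, so a rail can be pinched with one finger in the recess. Origin: centre of underside, z out of the picture. Starts flat on the bench, picture up, -x side roughly towards the robot.
- frame_red: Glazed picture frame with red picture, 0.25 kg (+-30 %), 120 (x) by 160 (y) by 20 mm thick. Rails 20 mm wide; the 80 x 120 mm recess inside them is 13 mm deep, so a rail can be pinched with one finger in the recess. Origin: centre of underside, z out of the picture. Starts leaning picture up, sloping 24 degrees: -x long edge on the bench, back on the carton's near top edge.
- jig: Squaring jig, fixed to the bench: plywood base 180 (x) by 220 (y) by 10 mm thick, with fences on its +x and +y sides; its -x and -y sides are open. Origin: centre of the base's underside, z up.
- corner (a point): Point on the jig's base top where the inner faces of the two fences meet, at (78, 98, 10) mm in the jig's frame, axes as the jig's: the fence faces are the planes x = 0 and y = 0 and the pile's place lies at negative x and y. A frame flush in the corner has its centre at x = -60, y = -80 mm here.
- carton: Flat brown cardboard carton with a yellow band, 120 mm (x) by 200 mm (y) by 40 mm high, fixed to the bench; origin: centre of its underside; its -x side faces about towards the robot.
- cup: White china mug, 76 mm across, 75 mm high, loose; origin: centre of its underside. To be left alone.
- vase: Blue china vase, 68 mm across, 150 mm high, loose; origin: centre of its underside. To be left alone.
- sugar_bowl: White china sugar bowl, 76 mm across, 80 mm high, loose; origin: centre of its underside. To be left alone.
- fences: The jig's two upright aluminium fences, fixed, 12 mm thick, rising 62 mm above the base's top: a long one (220 mm, along y) on its +x side, a short one (168 mm, along x) on its +y side. Origin and axes as the jig's. They are rigid.
Not all that is in view belongs to the job. Leave any pink look-alike of the frame_red alone. Leave any yellow look-alike of the frame_blue alone.

How it is judged:
By the outcome, as a careful person would: the job done as asked, in the order asked, and still so for the second after the job is handed in, with the robot touching nothing.
It also fails if it takes over 69 s, if anything falls off the work surface, if the arm or the gripper's body presses on something with over 40 N, if the wrist force passes 120 N, or if a joint passes its speed limit or range.

ROBOT

A 6-joint arm with a two-finger parallel gripper is mounted at the origin on the work surface. World frame = base frame: x ahead of the robot, y to its left, z up, the work surface at z = 0. Lengths are in m, angles in degrees, forces in N, time in s.
With the tool pointing down it reaches from about 0.4 to 0.825 m from the base axis. Payload 7 kg.
Tool frame: the origin (TCP) lies midway between the tips of the shut fingers; the grasp point (between the pads) lies 19 mm behind it; z points along the fingers, y is the line along which they close (so a half turn about z gives the same grasp; the last joint's range is limited). The gripper opens to 88 mm and grips with 3 to 60 N. Pads are 19 mm wide; open, the fingers measure 130 mm over their backs; the gripper's body (78 mm by 193 mm) begins 47 mm behind the grasp point.
Start: joints at [85.262, 20.546, 0.682, 0, -70.136, -16.507], TCP at [0.245, 0.629, 0.227] pointing down, gripper open.
Joint ranges: [-176.03, 176.03], [-82.01, 121.73], [-58.28, 71.71], [-173.87, 95.51], [-174.79, -0.11], [-173.66, 173.66]. Speed limits (degrees/s): [136.94, 136.94, 172.46, 180, 180, 180].

INTERFACE

Orientations are given as [roll, pitch, yaw] about the fixed x, y, z axes, in that order (R = Rz(yaw) Ry(pitch) Rx(roll)).
In Python, from plant import r gives the robot as it stands. The module is installed in compiled form; this text tells all that it offers.
- The arm moves only by the tool play_rows, never from a script. Its argument "rows" is a list of rows, each an object with "slide": the shift along the tool's x, y, z as a fraction of full scale, a list of three; "delta_rot": the turn, a rotation vector about the tool's x, y, z as a fraction of full scale, a list of three; "fingers": the opening, from -1 (shut) to 1 (fully open). In form: [{"slide": [x, y, z], "delta_rot": [rx, ry, rz], "fingers": fingers}, ...]. A call has 1 to 8 rows; each row shifts and turns the commanded pose from where the row before left it, along the tool's axes as they then stand; what a row does not reach is not made up. Full scale, the value 1, is 0.15 m for a shift and 0.08 rad for a turn. A row lasts 1/8 s, in which the tool goes at most 62.5 mm and 10.7 degrees, less where a joint would pass 70% of its speed; a pose out of reach is approached as far as the arm can. A call with a number of a shift or a turn outside -1 to 1 is refused whole. A call with a gripper value outside its range is refused whole. The fingers move at their own pace and stop on an object; "squeeze" is the grip in N (left out, the last holds). Time passes only in rows, so rows that do not move let the fingers close. It gives the time, the measured TCP pose, the force, the opening and the grip force at its end, in the units of the state.
- r.get_state(): the state, without advancing time (a new reading comes with each control period).
- r.capture(name): name is "scene" or "side" or "wrist"; returns a dict with "image" (400x640x3 uint8, blue, green, red), "fx", "fy", "cx", "cy" (pixels), "R" (3x3) and "t" (3): a world point X has camera coordinates R X + t; the wrist camera has in their place "T_tool_cam" (4x4, takes a point from camera to tool coordinates, whose origin is the TCP and whose axes are the flange's). Camera axes: x right, y down, z forward; pixel columns grow to the right and rows downward; lengths in m; the calibration is good to about 2 mm. A picture is of the moment at which its call begins: read the wrist's pose just before it. There is no depth.
- r.close_job(): hands the job in; it is judged then, once.
The state is a dict: "time_s": time; "joints": joint angles; "qd": joint speeds; "joint_torque": joint torques, N m; "tcp_pos": TCP position; "eef_rot": TCP orientation; "contact_force": force on the tool from outside, world axes, zero at the start; "moment": the same for the moment, N m; "gripper_width": finger opening in m; "gripper_force": force on a finger pad.
Only numpy, scipy, OpenCV 4.12 (cv2) and the standard library are available. Lean on these libraries where they do the work, as an engineer would, in place of code of your own. Each camera call takes 0.05 s, during which the arm holds its last target. There are 200 camera calls.

## Working session

There is one attempt and no reset: what is moved stays moved. The work goes in short steps, Python scripts to look and compute and a tool call to move; the robot and the scene stay as the last step left them, time stands still between calls to the robot, and variables do not carry over. Pictures are saved under pics/ and viewed, at most 10 in all, crops included, and the job is handed in when it is done.

Besides the shell and the picture viewer there is one more tool, called after "Call:" in YAML: its name, and indented under it one key for each argument. play_rows: Moves the arm, as the interface text tells. Shift numbers are shares of 0.15 m and turn numbers shares of 0.08 rad, none past 1 either way. Its arguments: {"type":"object","properties":{"rows":{"type":"array"},"squeeze":{"type":"number"}},"required":["rows"]}

```bash
mkdir -p pics; python3 - <<'E'
from plant import r
import cv2,pickle,numpy as np
s=r.get_state();print(s)
d={}
for n in("scene","side","wrist"):
    c=r.capture(n);d[n]=c;cv2.imwrite(f"pics/{n}0.png",c["image"])
    print(n,{k:np.round(v,4).tolist() for k,v in c.items() if k!="image"})
pickle.dump((s,d),open("d0.pkl","wb"))
E
```

```text
{'time_s': 0.0, 'joints': array([ 8.52627762e+01,  2.05906822e+01,  6.34814272e-01, -2.09147054e-02,
       -7.01356287e+01, -1.65086249e+01]), 'qd': array([-0.03754505,  0.06071271, -0.05614533,  0.01364267,  0.01706874,
       -0.02374534]), 'joint_torque': array([-1.44530886e-04, -5.82714021e+01,  2.93043727e+01,  6.99717969e+00,
        6.93194437e-03, -1.75071955e-04]), 'tcp_pos': array([0.24442481, 0.62867379, 0.22563659]), 'eef_rot': array([ 1.79906688e+02, -7.15149837e-03, -2.12529653e+01]), 'contact_force': array([-0.00455308, -0.05941751, -0.19583889]), 'moment': array([-0.00452693,  0.02574761,  0.02317122]), 'gripper_force': 0.0, 'gripper_width': 0.08748393415761493}
scene {'fx': 391.08, 'fy': 391.08, 'cx': 313.2187, 'cy': 202.7121, 'R': [[0.6366, 0.7711, -0.0083], [0.6655, -0.5548, -0.4993], [-0.3896, 0.3124, -0.8664]], 't': [-0.2199, -0.3563, 1.439]}
side {'fx': 366.3522, 'fy': 366.3522, 'cx': 320.826, 'cy': 202.5469, 'R': [[0.9054, -0.4239, 0.0231], [-0.2031, -0.4804, -0.8532], [0.3728, 0.7679, -0.521]], 't': [-0.5062, 0.0904, 0.9465]}
wrist {'fx': 352.8691, 'fy': 352.8691, 'cx': 320.3286, 'cy': 200.2906, 'T_tool_cam': [[0.001, -0.9643, -0.2649, 0.071], [1.0, 0.0014, -0.0011, -0.0002], [0.0014, -0.2649, 0.9643, -0.1569], [0.0, 0.0, 0.0, 1.0]]}
```

View pics/scene0.png

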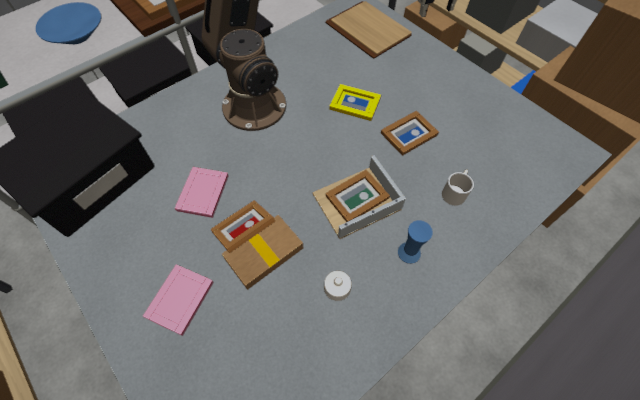

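View pics/side0.png

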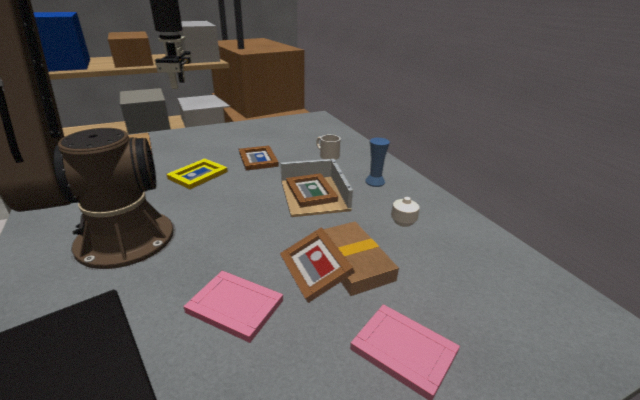

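Candidates in the scene view:
- Green: only the frame at (357,195), on the jig.
- Blue: the brown frame at (410,132). The yellow look-alike is at (356,101), and the vase at (415,240) is also blue.
- Red: the brown frame at (243,225), leaning on the carton. The pink look-alikes are at (202,191) and (178,298).

I choose the three brown frames and check them in one crop.

```bash
cat > h.py <<'E'
import numpy as np,cv2,pickle
from scipy.spatial.transform import Rotation as Ro
def Rt(c,s=None):
    if "R" in c: return np.array(c["R"]),np.array(c["t"])
    T=np.eye(4);T[:3,:3]=Ro.from_euler("xyz",s["eef_rot"],degrees=True).as_matrix();T[:3,3]=s["tcp_pos"]
    W=np.linalg.inv(T@np.array(c["T_tool_cam"]));return W[:3,:3],W[:3,3]
def onplane(c,uv,z,s=None):
    R,t=Rt(c,s);uv=np.atleast_2d(uv)
    d=np.c_[(uv[:,0]-c["cx"])/c["fx"],(uv[:,1]-c["cy"])/c["fy"],np.ones(len(uv))]@R
    o=-R.T@t;return o+d*((z-o[2])/d[:,2])[:,None]
def proj(c,X,s=None):
    R,t=Rt(c,s);q=np.atleast_2d(X)@R.T+t;return np.c_[q[:,0]/q[:,2]*c["fx"]+c["cx"],q[:,1]/q[:,2]*c["fy"]+c["cy"]]
def brown(im):
    h=cv2.cvtColor(im,cv2.COLOR_BGR2HSV);return cv2.inRange(h,(5,120,40),(16,255,200))
def quads(m,amin=300):
    out=[]
    for k in cv2.findContours(m,cv2.RETR_EXTERNAL,cv2.CHAIN_APPROX_NONE)[0]:
        if cv2.contourArea(k)<amin: continue
        k=cv2.convexHull(k)
        for e in np.arange(.01,.12,.005):
            p=cv2.approxPolyDP(k,e*cv2.arcLength(k,True),True)
            if len(p)<=4: break
        if len(p)==4: out.append(p[:,0].astype(float))
    return out
def rect(P):  # centre, yaw of long side (deg), sides
    c=P.mean(0);a=(P[1]-P[0]+P[2]-P[3])/2;b=(P[2]-P[1]+P[3]-P[0])/2
    if np.linalg.norm(a)<np.linalg.norm(b): a,b=b,a
    return c.round(4),round(np.degrees(np.arctan2(a[1],a[0]))%180,2),np.round([np.linalg.norm(a),np.linalg.norm(b)],4)
E
python3 - <<'E'
from h import *
s,d=pickle.load(open("d0.pkl","rb"))
c=d["scene"];im=c["image"]
cv2.imwrite("pics/crop1.png",cv2.resize(im[80:300,200:450],None,fx=2.6,fy=2.6,interpolation=cv2.INTER_CUBIC))
for n in("scene","side"):
    c=d[n];m=brown(c["image"])
    for q in quads(m):
        for z in(.02,.03): print(n,q.astype(int).tolist(),z,*rect(onplane(c,q,z)))
# jig clicks & carton
print(onplane(d["scene"],[(440,205),(357,195)],.03))
print(onplane(d["scene"],[(459,197),(338,295),(410,257)],0))
E
```

```text
scene [[254, 201], [275, 221], [229, 253], [211, 229]] 0.02 [ 0.3922 -0.3129  0.02  ] 89.14 [0.1593 0.0984]
scene [[254, 201], [275, 221], [229, 253], [211, 229]] 0.03 [ 0.3974 -0.3144  0.03  ] 89.14 [0.1578 0.0975]
scene [[583, 193], [547, 226], [542, 223], [576, 190]] 0.02 [0.9668 0.4726 0.02  ] 89.27 [0.1829 0.0183]
scene [[583, 193], [547, 226], [542, 223], [576, 190]] 0.03 [0.9665 0.4635 0.03  ] 89.27 [0.1811 0.0181]
scene [[366, 170], [389, 195], [346, 221], [326, 193]] 0.02 [0.5309 0.0241 0.02  ] 83.84 [0.161 0.115]
scene [[366, 170], [389, 195], [346, 221], [326, 193]] 0.03 [0.5348 0.0193 0.03  ] 83.84 [0.1595 0.1139]
scene [[417, 112], [437, 133], [402, 154], [381, 131]] 0.02 [0.4626 0.3322 0.02  ] 83.88 [0.1589 0.1139]
scene [[417, 112], [437, 133], [402, 154], [381, 131]] 0.03 [0.4671 0.3245 0.03  ] 83.88 [0.1574 0.1128]
scene [[405, 10], [466, 29], [453, 48], [404, 16]] 0.02 [0.1241 0.8212 0.02  ] 11.08 [0.2637 0.0892]
scene [[405, 10], [466, 29], [453, 48], [404, 16]] 0.03 [0.1319 0.8088 0.03  ] 11.08 [0.2612 0.0883]
scene [[639, 0], [636, 138], [583, 187], [522, 93]] 0.
[... 880 characters left out ...]
]
side [[268, 146], [277, 164], [247, 169], [239, 150]] 0.03 [0.4435 0.2907 0.03  ] 83.73 [0.1664 0.1088]
side [[303, 51], [306, 111], [225, 120], [219, 41]] 0.02 [0.9146 1.7676 0.02  ] 74.23 [2.1064 0.6382]
side [[303, 51], [306, 111], [225, 120], [219, 41]] 0.03 [0.9005 1.7202 0.03  ] 74.23 [2.0689 0.6269]
side [[144, 32], [153, 64], [115, 67], [109, 34]] 0.02 [0.0828 3.0999 0.02  ] 90.58 [1.8729 0.3076]
side [[144, 32], [153, 64], [115, 67], [109, 34]] 0.03 [0.0836 3.0288 0.03  ] 90.58 [1.8395 0.3021]
[[0.72449243 0.18728011 0.03      ]
 [0.53689829 0.01776901 0.03      ]]
[[ 0.73725203  0.27471352  0.        ]
 [ 0.72949207 -0.22808485  0.        ]
 [ 0.77883294  0.00729765  0.        ]]
```

View pics/crop1.png

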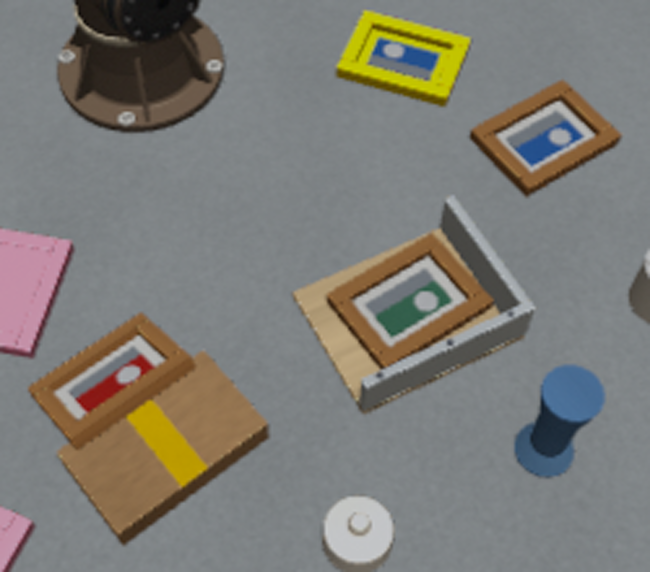

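The crop confirms the choice: the brown frames with green, blue and red pictures. The yellow frame and the pink frames are look-alikes. Next I move to a spot where the wrist camera sees both jig and blue frame.

```bash
cat >> h.py <<'E'
def plan(s,pos,rpy,n=None):
    R0=Ro.from_euler("xyz",s["eef_rot"],degrees=True);R1=Ro.from_euler("xyz",rpy,degrees=True)
    w=(R0.inv()*R1).as_rotvec();d=np.array(pos)-s["tcp_pos"]
    if n is None: n=int(max(np.ceil(np.abs(w).max()/.08),np.ceil(np.linalg.norm(d)/.055),1))
    S=sum((R0*Ro.from_rotvec(w*i/n)).as_matrix() for i in range(n))
    print(n,"rows slide",np.round(np.linalg.solve(S,d)/.15,3).tolist(),"rot",np.round(w/n/.08,3).tolist())
def st(s): print(round(s["time_s"],2),s["tcp_pos"].round(4),s["eef_rot"].round(2),"F",s["contact_force"].round(1),"w",round(s["gripper_width"],4),round(float(s["gripper_force"]),1))
E
python3 - <<'E'
from h import *
s,d=pickle.load(open("d0.pkl","rb"))
plan(s,[.52,.16,.30],[180,0,0])
q=np.array([(450,200),(532,308),(365,378)])/2.6+[200,80]
P=onplane(d["scene"],q,.072);print(P)
E
```

```text
10 rows slide [0.245, 0.27, -0.049] rot [0.002, 0.0, -0.464]
[[ 0.48269016  0.13146226  0.072     ]
 [ 0.65172481  0.09731535  0.072     ]
 [ 0.59702902 -0.10695104  0.072     ]]
```

Call:
play_rows:
  rows:
    - {"slide": [0.245,0.27,-0.05],"delta_rot": [0,0,-0.464],"fingers": -1}
    - {"slide": [0.245,0.27,-0.05],"delta_rot": [0,0,-0.464],"fingers": -1}
    - {"slide": [0.245,0.27,-0.05],"delta_rot": [0,0,-0.464],"fingers": -1}
    - {"slide": [0.245,0.27,-0.05],"delta_rot": [0,0,-0.464],"fingers": -1}
    - {"slide": [0.245,0.27,-0.05],"delta_rot": [0,0,-0.464],"fingers": -1}
    - {"slide": [0.245,0.27,-0.05],"delta_rot": [0,0,-0.464],"fingers": -1}
    - {"slide": [0.245,0.27,-0.05],"delta_rot": [0,0,-0.464],"fingers": -1}
    - {"slide": [0.245,0.27,-0.05],"delta_rot": [0,0,-0.464],"fingers": -1}

```text
time_s: 1.15
tcp_pos: [0.4526, 0.244, 0.287]
eef_rot: [-180.0, -0.0, -4.1]
contact_force: [0.2, 0.9, 0.4]
gripper_width: 0.0131
gripper_force: 0.0
```

Call:
play_rows:
  rows:
    - {"slide": [0.245,0.27,-0.05],"delta_rot": [0,0,-0.464],"fingers": -1}
    - {"slide": [0.245,0.27,-0.05],"delta_rot": [0,0,-0.464],"fingers": -1}
    - {"slide": [0,0,0],"delta_rot": [0,0,0],"fingers": -1}

```text
time_s: 1.52
tcp_pos: [0.5227, 0.1581, 0.3015]
eef_rot: [180.0, -0.0, -0.2]
contact_force: [-1.1, 0.4, -0.8]
gripper_width: 0.0008
gripper_force: 0.0
```

```bash
python3 - <<'E'
from h import *
from plant import r
s=r.get_state();c=r.capture("wrist");st(s);pickle.dump((s,c),open("w1.pkl","wb"))
cv2.imwrite("pics/w1.png",c["image"])
for q in quads(brown(c["image"])):
    for z in(.02,.03): print(q.astype(int).tolist(),z,*rect(onplane(c,q,z,s)))
E
```

```text
1.52 [0.5227 0.1581 0.3015] [179.97  -0.    -0.21] F [-1.1  0.4 -0.8] w 0.0008 0.0
[[120, 163], [246, 173], [244, 231], [124, 248]] 0.02 [0.4679 0.336  0.02  ] 91.92 [0.1597 0.0967]
[[120, 163], [246, 173], [244, 231], [124, 248]] 0.03 [0.4708 0.332  0.03  ] 91.92 [0.1561 0.0945]
[[639, 134], [639, 225], [593, 220], [612, 134]] 0.02 [ 0.4996 -0.2216  0.02  ] 6.7 [0.1151 0.0475]
[[639, 134], [639, 225], [593, 220], [612, 134]] 0.03 [ 0.5017 -0.213   0.03  ] 6.7 [0.1125 0.0464]
[[376, 99], [507, 111], [486, 207], [364, 196]] 0.02 [0.5316 0.0183 0.02  ] 84.69 [0.159  0.1206]
[[376, 99], [507, 111], [486, 207], [364, 196]] 0.03 [0.533  0.0215 0.03  ] 84.69 [0.1554 0.1178]
```

View pics/w1.png

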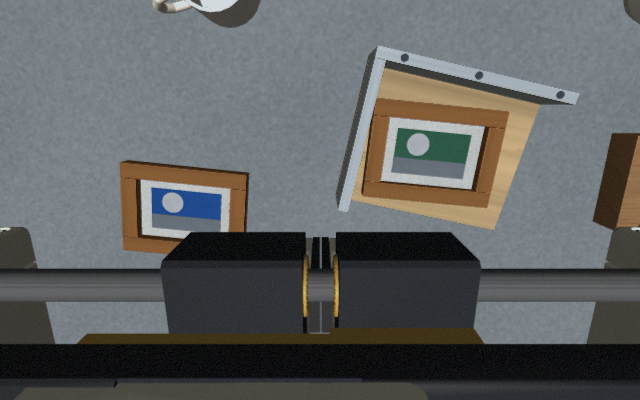

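The wrist view shows the blue frame at (185,205), with the gripper hiding its lower edge. The green frame is at (435,150). The fence tops meet at (378,47) and end at (579,96) and (342,210), and the base's open corner is at (494,229).

```bash
python3 - <<'E'
from h import *
s,c=pickle.load(open("w1.pkl","rb"));im=c["image"]
h=cv2.cvtColor(im,cv2.COLOR_BGR2HSV)
print("hsv fence",h[62,430],h[70,470],h[130,362],"ply",h[205,420],h[150,510],"bench",h[100,300])
J=np.array([[90,110],[90,-110],[-90,110],[-90,-110]])/1000
al=cv2.inRange(h,(0,0,150),(179,60,255));al[:, :330]=0;al[225:]=0;al[:30]=0
k=max(cv2.findContours(al,cv2.RETR_EXTERNAL,cv2.CHAIN_APPROX_NONE)[0],key=cv2.contourArea)
p=cv2.approxPolyDP(k,4,True)[:,0];print("al poly",p.tolist())
ply=cv2.inRange(h,(14,60,120),(28,160,255));ply[:,:330]=0;ply[240:]=0
k2=cv2.convexHull(max(cv2.findContours(ply,cv2.RETR_EXTERNAL,cv2.CHAIN_APPROX_NONE)[0],key=cv2.contourArea))
print("ply poly",cv2.approxPolyDP(k2,3,True)[:,0].tolist())
for z,P in((.072,p),(.01,cv2.approxPolyDP(k2,3,True)[:,0])): print(onplane(c,P.astype(float),z,s)[:,:2].round(4).tolist())
E
```

```text
hsv fence [102  25 183] [101  24 182] [104  26 189] ply [ 19  90 178] [ 19  93 189] bench [ 98  24 130]
al poly [[390, 117], [381, 180], [470, 188], [483, 127]]
ply poly [[384, 68], [539, 105], [493, 229], [351, 199]]
[[0.5797, 0.0843], [0.5111, 0.0909], [0.5017, -0.0095], [0.5689, -0.0161]]
[[0.6345, 0.0824], [0.5913, -0.1096], [0.4301, -0.0736], [0.4724, 0.1185]]
```

```bash
python3 - <<'E'
from h import *
s,c=pickle.load(open("w1.pkl","rb"));im=c["image"]
h=cv2.cvtColor(im,cv2.COLOR_BGR2HSV)
al=cv2.inRange(h,(95,10,165),(110,45,215))
al[:,:332]=0;al[225:]=0;al[:30]=0;al[115:190,385:485]=0
k=max(cv2.findContours(al,cv2.RETR_EXTERNAL,cv2.CHAIN_APPROX_NONE)[0],key=cv2.contourArea)
p=cv2.approxPolyDP(k,2.5,True)[:,0];print(p.tolist());print(onplane(c,p.astype(float),.072,s)[:,:2].round(4).tolist())
a=np.radians(-12.5);R=np.array([[np.cos(a),-np.sin(a)],[np.sin(a),np.cos(a)]])
o=np.array([.5418,.0143])
J=np.array([[.09,.11,.072],[.09,-.11,.072],[-.078,.11,.072],[-.078,.098,.072],[.078,.098,.072],[-.09,-.11,.01],[.078,-.11,.01]])
W=np.c_[J[:,:2]@R.T+o,J[:,2]];print(proj(c,W,s).round(1).tolist())
# green refit: top outer z=.03 with brown mask edges via minAreaRect in world
m=brown(im);
for nm,z,sl in(("green",.03,(slice(90,215),slice(355,515))),("blue",.02,(slice(150,260),slice(100,260)))):
    mm=np.zeros_like(m);mm[sl]=m[sl];ys,xs=np.nonzero(mm);W=onplane(c,np.c_[xs,ys].astype(float),z,s)[:,:2].astype(np.float32)
    print(nm,cv2.minAreaRect(W))
E
```

```text
[[377, 48], [378, 57], [575, 103], [578, 95], [382, 46]]
[[0.6479, 0.1008], [0.6394, 0.0995], [0.5935, -0.1102], [0.6016, -0.1118], [0.6498, 0.0958]]
[[375.8, 42.1], [579.5, 90.8], [338.1, 198.8], [348.4, 201.0], [384.2, 57.2], [493.0, 229.0], [539.7, 102.6]]
green ((0.5332916975021362, 0.022417239844799042), (0.16140088438987732, 0.11915755271911621), 84.28707122802734)
blue ((0.4577453136444092, 0.3368372917175293), (0.16107624769210815, 0.12253930419683456), 83.789794921875)
```

```bash
cat >> h.py <<'E'
O=np.array([.540,.0143]);YAW=-12.5
def jw(x,y,z):  # jig mm (z world mm) -> world m
    a=np.radians(YAW);return [O[0]+(np.cos(a)*x-np.sin(a)*y)/1e3,O[1]+(np.sin(a)*x+np.cos(a)*y)/1e3,z/1e3]
def wj(p):
    a=np.radians(YAW);d=(np.array(p[:2])-O)*1e3;return np.round([np.cos(a)*d[0]+np.sin(a)*d[1],-np.sin(a)*d[0]+np.cos(a)*d[1]],1)
E
python3 - <<'E'
from h import *
from plant import r
s=r.get_state()
plan(s,jw(-97,5,60),[180,0,YAW])
s["tcp_pos"]=np.array(jw(-97,5,60));s["eef_rot"]=np.array([180,0,YAW]);plan(s,jw(-97,5,18),[180,0,YAW])
print(jw(-97,5,18))
E
```

```text
6 rows slide [-0.071, 0.14, 0.268] rot [0.001, 0.001, 0.448]
1 rows slide [-0.0, -0.0, 0.28] rot [0.0, 0.0, 0.0]
[np.float64(0.44638148537905703), np.float64(0.04017612258759565), 0.018]
```

Call:
play_rows:
  rows:
    - {"slide": [-0.071,0.14,0.268],"delta_rot": [0,0,0.448],"fingers": -1}
    - {"slide": [-0.071,0.14,0.268],"delta_rot": [0,0,0.448],"fingers": -1}
    - {"slide": [-0.071,0.14,0.268],"delta_rot": [0,0,0.448],"fingers": -1}
    - {"slide": [-0.071,0.14,0.268],"delta_rot": [0,0,0.448],"fingers": -1}
    - {"slide": [-0.071,0.14,0.268],"delta_rot": [0,0,0.448],"fingers": -1}
    - {"slide": [-0.071,0.14,0.268],"delta_rot": [0,0,0.448],"fingers": -1}
    - {"slide": [0,0,0.13],"delta_rot": [0,0,0],"fingers": -1}
    - {"slide": [0,0,0.13],"delta_rot": [0,0,0],"fingers": -1}

```text
time_s: 2.58
tcp_pos: [0.4455, 0.0417, 0.0207]
eef_rot: [180.0, 0.0, -12.2]
contact_force: [-0.1, 0.1, 0.6]
gripper_width: 0.0003
gripper_force: 0.0
```

Call:
play_rows:
  rows:
    - {"slide": [0,0,0.02],"delta_rot": [0,0,0],"fingers": -1}
    - {"slide": [0,0,0],"delta_rot": [0,0,0],"fingers": -1}

```text
time_s: 2.82
tcp_pos: [0.4462, 0.0418, 0.0187]
eef_rot: [180.0, 0.0, -12.2]
contact_force: [0.3, 0.4, -0.1]
gripper_width: 0.0002
gripper_force: 0.0
```

Accurate tracking. Next, the +x push: contact is expected near jig x = -78 and home near -52.

Call:
play_rows:
  rows:
    - {"slide": [0.05,0,0],"delta_rot": [0,0,0.06],"fingers": -1}
    - {"slide": [0.05,0,0],"delta_rot": [0,0,0],"fingers": -1}
    - {"slide": [0.04,0,0],"delta_rot": [0,0,0],"fingers": -1}
    - {"slide": [0.04,0,0],"delta_rot": [0,0,0],"fingers": -1}
    - {"slide": [0.03,0,0],"delta_rot": [0,0,0],"fingers": -1}

```text
time_s: 3.45
tcp_pos: [0.4773, 0.0342, 0.0183]
eef_rot: [180.0, 0.0, -12.6]
contact_force: [-2.0, 0.4, 0.9]
gripper_width: 0.0006
gripper_force: 0.9
```

Call:
play_rows:
  rows:
    - {"slide": [0.02,0,0],"delta_rot": [0,0,0],"fingers": -1}
    - {"slide": [0.02,0,0],"delta_rot": [0,0,0],"fingers": -1}

```text
time_s: 3.7
tcp_pos: [0.4829, 0.033, 0.0183]
eef_rot: [180.0, 0.0, -12.6]
contact_force: [-2.5, 1.2, 1.3]
gripper_width: 0.0005
gripper_force: 1.4
```

Call:
play_rows:
  rows:
    - {"slide": [0.02,0,0],"delta_rot": [0,0,0],"fingers": -1}
    - {"slide": [0.01,0,0],"delta_rot": [0,0,0],"fingers": -1}

```text
time_s: 3.95
tcp_pos: [0.4871, 0.0322, 0.0182]
eef_rot: [-180.0, 0.0, -12.6]
contact_force: [-2.8, 2.5, -1.3]
gripper_width: 0.0003
gripper_force: 1.1
```

Call:
play_rows:
  rows:
    - {"slide": [0.01,0,0],"delta_rot": [0,0,0],"fingers": -1}
    - {"slide": [0.007,0,0],"delta_rot": [0,0,0],"fingers": -1}

```text
time_s: 4.2
tcp_pos: [0.4898, 0.0316, 0.0183]
eef_rot: [180.0, 0.0, -12.6]
contact_force: [-2.9, 2.3, 0.1]
gripper_width: 0.0004
gripper_force: 1.8
```

Call:
play_rows:
  rows:
    - {"slide": [0.01,0,0],"delta_rot": [0,0,0],"fingers": -1}
    - {"slide": [0.007,0,0],"delta_rot": [0,0,0],"fingers": -1}

```text
time_s: 4.45
tcp_pos: [0.4899, 0.0312, 0.0182]
eef_rot: [180.0, 0.2, -12.6]
contact_force: [-16.9, 13.5, 12.0]
gripper_width: 0.0007
gripper_force: 9.5
```

Call:
play_rows:
  rows:
    - {"slide": [0.007,0,0],"delta_rot": [0,0,0],"fingers": -1}
    - {"slide": [0.005,0,0],"delta_rot": [0,0,0],"fingers": -1}

```text
time_s: 4.7
tcp_pos: [0.4899, 0.031, 0.018]
eef_rot: [179.9, 0.3, -12.6]
contact_force: [-23.1, 18.9, 17.9]
gripper_width: 0.0005
gripper_force: 13.4
```

```bash
python3 - <<'E'
from h import *
from plant import r
s=r.get_state();st(s);print(wj(s["tcp_pos"]))
s["tcp_pos"]=np.array(jw(-66,wj(s["tcp_pos"])[1],53))
plan(s,jw(18,-112,53),[180,0,YAW])
E
```

```text
4.7 [0.4899 0.031  0.018 ] [179.93   0.35 -12.65] F [-23.1  18.9  17.9] w 0.0005 13.4
[-52.5   5.4]
3 rows slide [0.187, 0.261, -0.001] rot [0.005, 0.025, -0.011]
```

Call:
play_rows:
  rows:
    - {"slide": [-0.09,0,0],"delta_rot": [0,0,0],"fingers": -1}
    - {"slide": [0,0,-0.24],"delta_rot": [0,0.075,0],"fingers": -1}
    - {"slide": [0.187,0.261,0],"delta_rot": [0,0,0],"fingers": -1}
    - {"slide": [0.187,0.261,0],"delta_rot": [0,0,0],"fingers": -1}
    - {"slide": [0.187,0.261,0],"delta_rot": [0,0,0],"fingers": -1}
    - {"slide": [0,0,0.22],"delta_rot": [0,0,0],"fingers": -1}
    - {"slide": [0,0,0],"delta_rot": [0,0,0],"fingers": -1}
  squeeze: 40

```text
time_s: 5.58
tcp_pos: [0.5357, -0.1005, 0.02]
eef_rot: [179.9, -0.1, -12.7]
contact_force: [0.7, -0.4, 0.2]
gripper_width: 0.0005
gripper_force: 0.0
```

```bash
python3 - <<'E'
from h import *
from plant import r
s=r.get_state();st(s);print(wj(s["tcp_pos"]))
c=r.capture("scene");d=r.capture("side")
for q in quads(brown(c["image"])): 
  if 320<q[:,0].mean()<400 : print(q.tolist(),*rect(onplane(c,q,.03)))
for q in quads(brown(d["image"])): 
  if 280<q[:,0].mean()<350 : print(q.tolist(),*rect(onplane(d,q,.03)))
E
```

```text
5.58 [ 0.5357 -0.1005  0.02  ] [ 1.7991e+02 -1.2000e-01 -1.2680e+01] F [ 0.7 -0.4  0.2] w 0.0005 0.0
[  20.6 -113. ]
[[397.0, 268.0], [305.0, 297.0], [281.0, 253.0], [354.0, 223.0]] [ 0.4455 -0.3201  0.03  ] 4.93 [0.2227 0.1727]
```

Call:
play_rows:
  rows:
    - {"slide": [0,-0.06,0.01],"delta_rot": [0,0,0],"fingers": -1}
    - {"slide": [0,-0.05,0],"delta_rot": [0,0,0],"fingers": -1}
    - {"slide": [0,-0.03,0],"delta_rot": [0,0,0],"fingers": -1}
    - {"slide": [0,-0.02,0],"delta_rot": [0,0,0],"fingers": -1}

```text
time_s: 6.18
tcp_pos: [0.543, -0.0755, 0.0207]
eef_rot: [-180.0, -0.4, -12.5]
contact_force: [0.1, -2.1, 2.4]
gripper_width: 0.0008
gripper_force: 0.9
```

Call:
play_rows:
  rows:
    - {"slide": [0,-0.01,0],"delta_rot": [0,0,0],"fingers": -1}
    - {"slide": [0,-0.01,0],"delta_rot": [0,0,0],"fingers": -1}

```text
time_s: 6.42
tcp_pos: [0.5434, -0.0731, 0.0203]
eef_rot: [180.0, -0.3, -12.6]
contact_force: [-0.4, -1.9, 0.2]
gripper_width: 0.0004
gripper_force: 0.8
```

Call:
play_rows:
  rows:
    - {"slide": [0,-0.01,0],"delta_rot": [0,0,0],"fingers": -1}
    - {"slide": [0,-0.01,0],"delta_rot": [0,0,0],"fingers": -1}

```text
time_s: 6.68
tcp_pos: [0.544, -0.0702, 0.0203]
eef_rot: [180.0, -0.3, -12.6]
contact_force: [-0.5, -2.3, 0.9]
gripper_width: 0.0007
gripper_force: 0.8
```

Call:
play_rows:
  rows:
    - {"slide": [0,-0.01,0],"delta_rot": [0,0,0],"fingers": -1}
    - {"slide": [0,-0.01,0],"delta_rot": [0,0,0],"fingers": -1}

```text
time_s: 6.92
tcp_pos: [0.5439, -0.0689, 0.0203]
eef_rot: [179.9, -0.3, -12.6]
contact_force: [0.6, -18.2, 2.1]
gripper_width: 0.0003
gripper_force: 9.1
```

Call:
play_rows:
  rows:
    - {"slide": [0,-0.01,0],"delta_rot": [0,0,0],"fingers": -1}
    - {"slide": [0,-0.007,0],"delta_rot": [0,0,0],"fingers": -1}

```text
time_s: 7.18
tcp_pos: [0.5438, -0.0687, 0.0203]
eef_rot: [179.7, -0.2, -12.6]
contact_force: [1.8, -31.5, 1.3]
gripper_width: 0.0003
gripper_force: 15.2
```

```bash
python3 - <<'E'
from h import *
from plant import r
s=r.get_state();st(s);print(wj(s["tcp_pos"]))
c=r.capture("scene");cv2.imwrite("pics/s2.png",cv2.resize(c["image"][140:250,290:430],None,fx=4,fy=4,interpolation=cv2.INTER_CUBIC))
E
```

```text
7.17 [ 0.5438 -0.0687  0.0203] [179.7   -0.19 -12.57] F [  1.8 -31.5   1.3] w 0.0003 15.2
[ 21.6 -80.2]
```

View pics/s2.png

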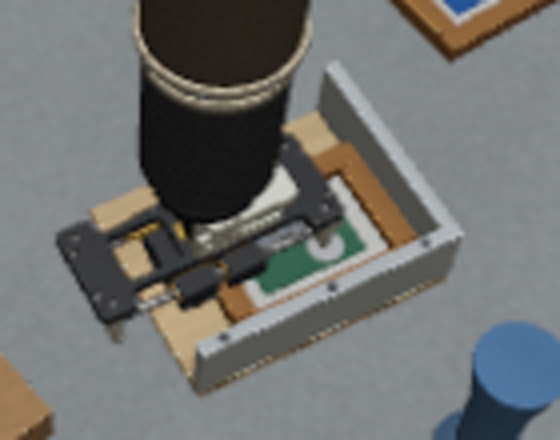

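Call:
play_rows:
  rows:
    - {"slide": [0,0.08,0],"delta_rot": [0.03,0.04,0],"fingers": -1}
    - {"slide": [0,0,-0.24],"delta_rot": [0.03,0,0],"fingers": -1}
    - {"slide": [-0.2,-0.24,0],"delta_rot": [0,0,0],"fingers": -1}
    - {"slide": [-0.2,-0.24,0],"delta_rot": [0,0,0],"fingers": -1}
    - {"slide": [-0.2,-0.25,0],"delta_rot": [0,0,0],"fingers": -1}
    - {"slide": [0,0,0.24],"delta_rot": [0,0,0],"fingers": -1}
    - {"slide": [0,0,0],"delta_rot": [0,0,0],"fingers": -1}

```text
time_s: 8.1
tcp_pos: [0.477, 0.0501, 0.0186]
eef_rot: [-179.8, -0.3, -12.5]
contact_force: [-0.3, -0.6, 0.9]
gripper_width: 0.0006
gripper_force: 0.0
```

```bash
python3 - <<'E'
from h import *
from plant import r
s=r.get_state();st(s);print(wj(s["tcp_pos"]))
E
```

```text
8.1 [0.477  0.0501 0.0186] [-179.85   -0.34  -12.51] F [-0.3 -0.6  0.9] w 0.0006 0.0
[-69.3  21.3]
```

Call:
play_rows:
  rows:
    - {"slide": [0.06,0.01,0],"delta_rot": [0,0,0],"fingers": -1}
    - {"slide": [0.03,0.01,0],"delta_rot": [0,0,0],"fingers": -1}
    - {"slide": [0.013,0,0],"delta_rot": [0,0,0],"fingers": -1}
    - {"slide": [0.007,0,0],"delta_rot": [0,0,0],"fingers": -1}

```text
time_s: 8.6
tcp_pos: [0.4926, 0.0431, 0.0205]
eef_rot: [-179.7, -0.4, -12.7]
contact_force: [-14.1, 11.6, 10.3]
gripper_width: 0.0002
gripper_force: 8.1
```

Call:
play_rows:
  rows:
    - {"slide": [0.008,0,0],"delta_rot": [0,0,0],"fingers": -1}
    - {"slide": [0.003,0,0],"delta_rot": [0,0,0],"fingers": -1}

```text
time_s: 8.85
tcp_pos: [0.4927, 0.043, 0.0205]
eef_rot: [-179.8, -0.2, -12.7]
contact_force: [-20.1, 15.6, 14.5]
gripper_width: 0.0007
gripper_force: 11.3
```

```bash
python3 - <<'E'
from h import *
from plant import r
s=r.get_state();st(s);print(wj(s["tcp_pos"]))
s["tcp_pos"]=s["tcp_pos"]+[-.015,0,.08];
plan(s,[.50,.25,.25],[180,0,-6+90])
plan(s,[.50,.25,.25],[180,0,-6-90])
print(s["joints"])
E
```

```text
8.85 [0.4927 0.043  0.0205] [-179.76   -0.25  -12.72] F [-20.1  15.6  14.5] w 0.0007 11.3
[-52.4  17.8]
22 rows slide [0.046, -0.055, -0.045] rot [0.0, -0.004, -0.959]
19 rows slide [-0.057, -0.056, -0.052] rot [-0.004, -0.0, 0.956]
[ 2.77854607e+01  1.74214563e+01 -3.64056263e+01 -4.04573313e-02
 -3.58266082e+01  4.95269436e+01]
```

```bash
python3 - <<'E'
from h import *
from plant import r
s=r.get_state()
s["tcp_pos"]=np.array(jw(-64,18,60))
plan(s,[.545,.30,.22],[180,0,-6])
E
```

```text
6 rows slide [0.021, -0.291, -0.177] rot [-0.008, -0.01, -0.244]
```

Call:
play_rows:
  rows:
    - {"slide": [-0.08,0,0],"delta_rot": [0,0,0],"fingers": -1}
    - {"slide": [0,0,-0.26],"delta_rot": [0,0,0],"fingers": -1}

```text
time_s: 9.1
tcp_pos: [0.4816, 0.0444, 0.0579]
eef_rot: [-179.9, -0.3, -12.6]
contact_force: [0.5, -0.5, 0.2]
gripper_width: 0.0001
gripper_force: 0.0
```

Call:
play_rows:
  rows:
    - {"slide": [0.02,-0.29,-0.25],"delta_rot": [-0.008,-0.01,-0.244],"fingers": -1}
    - {"slide": [0.02,-0.29,-0.22],"delta_rot": [-0.008,-0.01,-0.244],"fingers": -0.1}
    - {"slide": [0.02,-0.29,-0.2],"delta_rot": [-0.008,-0.01,-0.244],"fingers": -0.1}
    - {"slide": [0.02,-0.29,-0.15],"delta_rot": [-0.008,-0.01,-0.244],"fingers": -0.1}
    - {"slide": [0.02,-0.29,-0.12],"delta_rot": [-0.008,-0.01,-0.244],"fingers": -0.1}
    - {"slide": [0.02,-0.29,-0.12],"delta_rot": [-0.008,-0.01,-0.244],"fingers": -0.1}
    - {"slide": [0,0,0],"delta_rot": [0,0,0],"fingers": -0.1}

```text
time_s: 9.98
tcp_pos: [0.5458, 0.3019, 0.2206]
eef_rot: [-179.9, -0.4, -5.8]
contact_force: [-0.7, -0.7, 0.4]
gripper_width: 0.0395
gripper_force: 0.0
```

```bash
python3 - <<'E'
from h import *
from plant import r
s=r.get_state();c=r.capture("wrist");st(s);im=c["image"]
cv2.imwrite("pics/w2.png",im);pickle.dump((s,c),open("w2.pkl","wb"))
m=brown(im)
n,l,q,_=cv2.connectedComponentsWithStats(m)
for i in range(1,n):
    if q[i,4]>600:
        ys,xs=np.nonzero(l==i)
        for z in(.02,.03): print(q[i].tolist(),z,cv2.minAreaRect(onplane(c,np.c_[xs,ys].astype(float),z,s)[:,:2].astype(np.float32)))
E
```

```text
9.97 [0.5458 0.3019 0.2206] [-179.86   -0.41   -5.78] F [-0.7 -0.7  0.4] w 0.0395 0.0
[561, 64, 79, 32, 1777] 0.02 ((0.6128547191619873, 0.023873062804341316), (0.07821839302778244, 0.020919734612107277), 77.73213958740234)
[561, 64, 79, 32, 1777] 0.03 ((0.6129245758056641, 0.03143824264407158), (0.07603366672992706, 0.02033533900976181), 77.73207092285156)
[532, 169, 108, 32, 2157] 0.02 ((0.5132619738578796, 0.027284901589155197), (0.11500576883554459, 0.02830454148352146), 77.92765808105469)
[532, 169, 108, 32, 2157] 0.03 ((0.5161136388778687, 0.03475475683808327), (0.11179354786872864, 0.02751396782696247), 77.92754364013672)
[222, 203, 149, 66, 3931] 0.02 ((0.4839649200439453, 0.33559906482696533), (0.1581951230764389, 0.07384112477302551), 83.1070785522461)
[222, 203, 149, 66, 3931] 0.03 ((0.48763489723205566, 0.3344573378562927), (0.15377657115459442, 0.07177866995334625), 83.1070327758789)
```

View pics/w2.png

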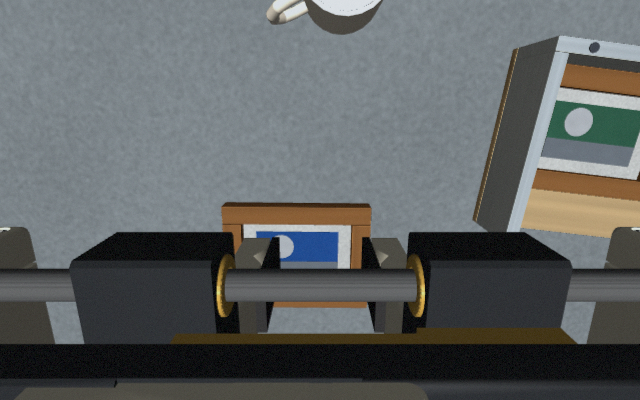

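```bash
python3 - <<'E'
from h import *
from plant import r
s=r.get_state()
plan(s,[.452,.2685,.045],[180,0,-6.5])
E
```

```text
4 rows slide [-0.149, 0.069, 0.29] rot [-0.004, -0.017, 0.036]
```

Call:
play_rows:
  rows:
    - {"slide": [-0.149,0.069,0.29],"delta_rot": [-0.004,-0.017,0.036],"fingers": -0.05}
    - {"slide": [-0.149,0.069,0.29],"delta_rot": [-0.004,-0.017,0.036],"fingers": -0.05}
    - {"slide": [-0.149,0.069,0.29],"delta_rot": [-0.004,-0.017,0.036],"fingers": -0.05}
    - {"slide": [-0.149,0.069,0.29],"delta_rot": [-0.004,-0.017,0.036],"fingers": -0.05}
    - {"slide": [0,0,0.12],"delta_rot": [0,0,0],"fingers": -0.05}
    - {"slide": [0,0,0.11],"delta_rot": [0,0,0],"fingers": -0.05}
    - {"slide": [0,0,0],"delta_rot": [0,0,0],"fingers": -0.05}

```text
time_s: 10.9
tcp_pos: [0.4509, 0.2658, 0.0094]
eef_rot: [179.8, 0.1, -6.6]
contact_force: [-0.4, -0.1, 0.2]
gripper_width: 0.0415
gripper_force: 0.0
```

Call:
play_rows:
  rows:
    - {"slide": [0,-0.015,0],"delta_rot": [0,0,0],"fingers": -0.4}
    - {"slide": [0,0,0],"delta_rot": [0,0,0],"fingers": -1}
    - {"slide": [0,0,0],"delta_rot": [0,0,0],"fingers": -1}
    - {"slide": [0,0,0],"delta_rot": [0,0,0],"fingers": -1}
  squeeze: 50

```text
time_s: 11.4
tcp_pos: [0.4519, 0.2699, 0.0109]
eef_rot: [179.9, 0.0, -6.5]
contact_force: [-0.2, -2.5, 6.0]
gripper_width: 0.0195
gripper_force: 50.0
```

Call:
play_rows:
  rows:
    - {"slide": [0,0,-0.05],"delta_rot": [0,0,0],"fingers": -1}
    - {"slide": [0,0,-0.15],"delta_rot": [0,0,0],"fingers": -1}
    - {"slide": [0,0,-0.3],"delta_rot": [0,0,0],"fingers": -1}
    - {"slide": [0,0,-0.3],"delta_rot": [0,0,0],"fingers": -1}

```text
time_s: 11.9
tcp_pos: [0.4514, 0.2697, 0.1314]
eef_rot: [179.9, 0.1, -6.5]
contact_force: [0.8, 1.2, -1.8]
gripper_width: 0.0195
gripper_force: 50.0
```

```bash
python3 - <<'E'
from h import *
from plant import r
s=r.get_state();st(s)
c=r.capture("side");d=r.capture("scene")
im=np.hstack([c["image"][90:290,180:380],d["image"][60:260,300:500]])
cv2.imwrite("pics/h1.png",cv2.resize(im,None,fx=2,fy=2,interpolation=cv2.INTER_CUBIC))
# frame centre in jig when home (18,18) ; grip at -y rail: jig (18,-52)
print(jw(18,-52,0)); plan(s,jw(12,-60,110),[180,0,YAW])
E
```

```text
11.9 [0.4514 0.2697 0.1314] [ 1.7989e+02  9.0000e-02 -6.5200e+00] F [ 0.8  1.2 -1.8] w 0.0195 50.0
[np.float64(0.5463184682033775), np.float64(-0.04036330542112239), 0.0]
6 rows slide [0.151, 0.332, 0.024] rot [0.004, 0.003, 0.217]
```

View pics/h1.png

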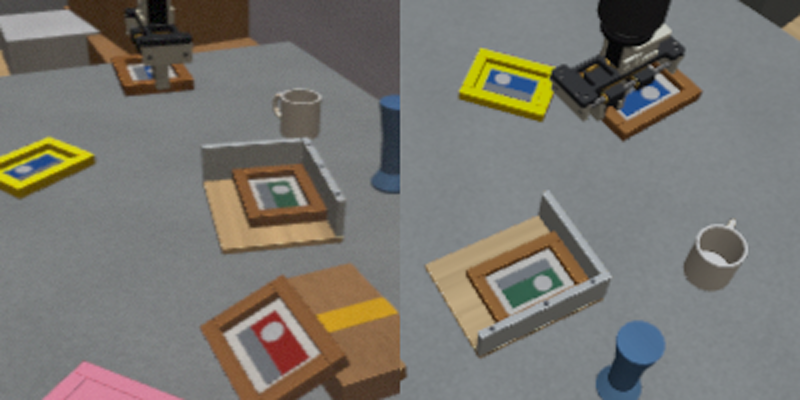

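Call:
play_rows:
  rows:
    - {"slide": [0.151,0.33,0],"delta_rot": [0.004,0.003,0.217],"fingers": -1}
    - {"slide": [0.151,0.33,0],"delta_rot": [0.004,0.003,0.217],"fingers": -1}
    - {"slide": [0.151,0.33,0],"delta_rot": [0.004,0.003,0.217],"fingers": -1}
    - {"slide": [0.151,0.33,0],"delta_rot": [0.004,0.003,0.217],"fingers": -1}
    - {"slide": [0.151,0.33,0],"delta_rot": [0.004,0.003,0.217],"fingers": -1}
    - {"slide": [0.151,0.33,0],"delta_rot": [0.004,0.003,0.217],"fingers": -1}
    - {"slide": [0,0,0],"delta_rot": [0,0,0],"fingers": -1}

```text
time_s: 12.88
tcp_pos: [0.5392, -0.0477, 0.1296]
eef_rot: [-180.0, 0.0, -12.8]
contact_force: [-1.1, 0.6, -2.2]
gripper_width: 0.0192
gripper_force: 50.0
```

```bash
python3 - <<'E'
from h import *
from plant import r
s=r.get_state();st(s);print(wj(s["tcp_pos"]));plan(s,jw(12,-58,60),[180,0,-12.6])
c=r.capture("wrist");m=brown(c["image"]);cv2.imwrite("pics/w3.png",c["image"])
n,l,q,_=cv2.connectedComponentsWithStats(m)
for i in range(1,n):
    if q[i,4]>600:
        ys,xs=np.nonzero(l==i);w=onplane(c,np.c_[xs,ys].astype(float),s["tcp_pos"][2]+.009,s)
        print(q[i].tolist(),cv2.minAreaRect(np.array([wj(p) for p in w],np.float32)))
E
```

```text
12.88 [ 0.5392 -0.0477  0.1296] [-1.7999e+02  4.0000e-02 -1.2770e+01] F [-1.1  0.6 -2.2] w 0.0192 50.0
[ 12.6 -60.7]
2 rows slide [-0.002, -0.009, 0.232] rot [-0.001, 0.004, -0.019]
[522, 101, 118, 168, 9734] ((44.086082458496094, -174.08648681640625), (72.30941009521484, 48.00841522216797), 12.150911331176758)
[0, 114, 344, 155, 28107] ((45.38593673706055, 5.83465576171875), (152.03900146484375, 68.79414367675781), 89.809814453125)
[46, 302, 81, 42, 1573] ((-17.75, 52.05000305175781), (35.70000076293945, 22.700000762939453), 90.0)
[295, 302, 47, 32, 1308] ((-15.244380950927734, -58.94472885131836), (22.016677856445312, 17.01264762878418), 89.6629638671875)
[561, 302, 34, 42, 837] ((-18.399999618530273, -183.75), (12.29998779296875, 22.600000381469727), 90.0)
```

View pics/w3.png

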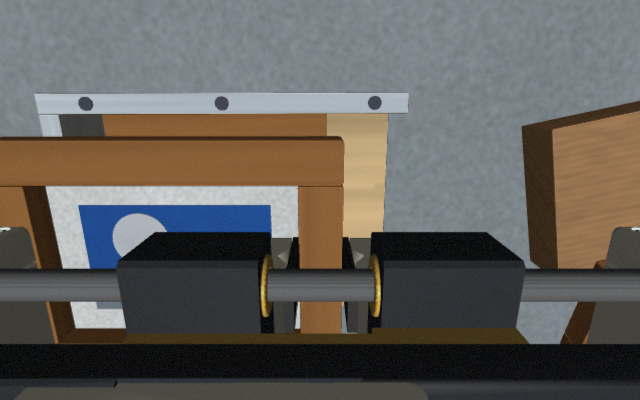

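The wrist view shows blue held parallel to the long fence. Its far edge is at row 139 and the fence's inner edge is at row 113. I'll place it with about 8 mm of clearance in x.

Call:
play_rows:
  rows:
    - {"slide": [-0.045,-0.01,0.2],"delta_rot": [0,0,-0.02],"fingers": -1}
    - {"slide": [0,0,0.2],"delta_rot": [0,0,0],"fingers": -1}
    - {"slide": [0,0,0.1],"delta_rot": [0,0,0],"fingers": -1}
    - {"slide": [0,0,0.04],"delta_rot": [0,0,0],"fingers": -1}
    - {"slide": [0,0,0],"delta_rot": [0,0,0],"fingers": -1}

```text
time_s: 13.55
tcp_pos: [0.5336, -0.0411, 0.0495]
eef_rot: [-180.0, -0.0, -12.4]
contact_force: [1.3, 0.3, -2.5]
gripper_width: 0.0193
gripper_force: 50.0
```

Call:
play_rows:
  rows:
    - {"slide": [0,0,0.02],"delta_rot": [0,0,0],"fingers": -1}
    - {"slide": [0,0,0.01],"delta_rot": [0,0,0],"fingers": -1}

```text
time_s: 13.8
tcp_pos: [0.5337, -0.0414, 0.0453]
eef_rot: [-179.9, -0.1, -12.4]
contact_force: [-0.1, -0.3, -1.7]
gripper_width: 0.0194
gripper_force: 50.0
```

Call:
play_rows:
  rows:
    - {"slide": [0,0,0.01],"delta_rot": [0,0,0],"fingers": -1}
    - {"slide": [0,0,0.01],"delta_rot": [0,0,0],"fingers": -1}

```text
time_s: 14.05
tcp_pos: [0.5334, -0.0415, 0.0419]
eef_rot: [-179.9, -0.1, -12.4]
contact_force: [-0.9, -0.2, -2.4]
gripper_width: 0.0193
gripper_force: 50.0
```

Call:
play_rows:
  rows:
    - {"slide": [0,0,0.008],"delta_rot": [0,0,0],"fingers": -1}
    - {"slide": [0,0,0.006],"delta_rot": [0,0,0],"fingers": -1}

```text
time_s: 14.3
tcp_pos: [0.5334, -0.0415, 0.0408]
eef_rot: [-180.0, -0.1, -12.4]
contact_force: [-7.5, 2.6, 18.4]
gripper_width: 0.0193
gripper_force: 50.0
```

Call:
play_rows:
  rows:
    - {"slide": [0,0,-0.005],"delta_rot": [0,0,0],"fingers": -0.4}
    - {"slide": [0,0,0],"delta_rot": [0,0,0],"fingers": -0.4}
    - {"slide": [0,0,0],"delta_rot": [0,0,0],"fingers": -0.4}
    - {"slide": [0,0,-0.1],"delta_rot": [0,0,0],"fingers": -0.4}
    - {"slide": [0,0,-0.16],"delta_rot": [0,0,0],"fingers": -0.4}

```text
time_s: 14.92
tcp_pos: [0.5329, -0.0417, 0.08]
eef_rot: [-180.0, 0.0, -12.4]
contact_force: [0.0, 0.5, 0.3]
gripper_width: 0.0261
gripper_force: 0.0
```

```bash
python3 - <<'E'
from h import *
from plant import r
s=r.get_state();st(s);print(wj(s["tcp_pos"]));plan(s,jw(-76,15,80),[180,0,-12.5])
E
```

```text
14.93 [ 0.5329 -0.0417  0.08  ] [-1.80e+02  3.00e-02 -1.24e+01] F [0.  0.5 0.3] w 0.0261 0.0
[  5.2 -56.2]
2 rows slide [-0.27, -0.238, 0.0] rot [-0.0, 0.003, 0.011]
```

Call:
play_rows:
  rows:
    - {"slide": [-0.27,-0.238,0],"delta_rot": [0,0,0],"fingers": -1}
    - {"slide": [-0.27,-0.238,0],"delta_rot": [0,0,0],"fingers": -1}
    - {"slide": [0,0,0.15],"delta_rot": [0,0,0],"fingers": -1}
    - {"slide": [0,0,0.12],"delta_rot": [0,0,0],"fingers": -1}
    - {"slide": [0.03,0,0],"delta_rot": [0,0,0],"fingers": -1}
    - {"slide": [0.03,0,0],"delta_rot": [0,0,0],"fingers": -1}
    - {"slide": [0.03,0,0],"delta_rot": [0,0,0],"fingers": -1}

```text
time_s: 15.8
tcp_pos: [0.4834, 0.0426, 0.0398]
eef_rot: [-179.9, -0.1, -12.4]
contact_force: [-2.3, 1.4, 2.1]
gripper_width: 0.0004
gripper_force: 1.0
```

Call:
play_rows:
  rows:
    - {"slide": [0.02,0,0],"delta_rot": [0,0,0],"fingers": -1}
    - {"slide": [0.01,0,0],"delta_rot": [0,0,0],"fingers": -1}

```text
time_s: 16.05
tcp_pos: [0.4873, 0.0416, 0.0392]
eef_rot: [-179.9, -0.0, -12.4]
contact_force: [-1.9, 1.1, 1.5]
gripper_width: 0.0005
gripper_force: 1.0
```

Call:
play_rows:
  rows:
    - {"slide": [0.015,0,0],"delta_rot": [0,0,0],"fingers": -1}
    - {"slide": [0.012,0,0],"delta_rot": [0,0,0],"fingers": -1}

```text
time_s: 16.3
tcp_pos: [0.4911, 0.0408, 0.039]
eef_rot: [-180.0, -0.0, -12.4]
contact_force: [-1.9, 0.5, 1.0]
gripper_width: 0.0001
gripper_force: 1.0
```

Call:
play_rows:
  rows:
    - {"slide": [0.008,0,0],"delta_rot": [0,0,0],"fingers": -1}
    - {"slide": [0.006,0,0],"delta_rot": [0,0,0],"fingers": -1}

```text
time_s: 16.55
tcp_pos: [0.4918, 0.0405, 0.0387]
eef_rot: [-180.0, 0.1, -12.4]
contact_force: [-10.2, 6.9, 7.4]
gripper_width: 0.0005
gripper_force: 5.7
```

```bash
python3 - <<'E'
from h import *
from plant import r
s=r.get_state();st(s);print(wj(s["tcp_pos"]))
E
```

```text
16.55 [0.4918 0.0405 0.0387] [-1.7999e+02  9.0000e-02 -1.2430e+01] F [-10.2   6.9   7.4] w 0.0005 5.7
[-52.8  15.1]
```

Call:
play_rows:
  rows:
    - {"slide": [-0.09,0,0],"delta_rot": [0,0,0],"fingers": -1}
    - {"slide": [0,0,-0.24],"delta_rot": [0,0,0],"fingers": -1}
    - {"slide": [0.187,0.264,0],"delta_rot": [0,0,0],"fingers": -1}
    - {"slide": [0.187,0.264,0],"delta_rot": [0,0,0],"fingers": -1}
    - {"slide": [0.187,0.264,0],"delta_rot": [0,0,0],"fingers": -1}
    - {"slide": [0,0,0.23],"delta_rot": [0,0,0],"fingers": -1}
    - {"slide": [0,-0.04,0],"delta_rot": [0,0,0],"fingers": -1}
    - {"slide": [0,-0.03,0],"delta_rot": [0,0,0],"fingers": -1}

```text
time_s: 17.55
tcp_pos: [0.5392, -0.0797, 0.0412]
eef_rot: [-180.0, -0.1, -12.3]
contact_force: [-0.5, 0.2, -0.1]
gripper_width: 0.0005
gripper_force: 0.0
```

Call:
play_rows:
  rows:
    - {"slide": [0,-0.02,0],"delta_rot": [0,0,0],"fingers": -1}
    - {"slide": [0,-0.02,0],"delta_rot": [0,0,0],"fingers": -1}

```text
time_s: 17.8
tcp_pos: [0.5408, -0.0737, 0.0414]
eef_rot: [-179.9, -0.1, -12.3]
contact_force: [-0.3, 0.1, 0.4]
gripper_width: 0.0008
gripper_force: 0.0
```

```bash
python3 - <<'E'
from h import *
from plant import r
s=r.get_state();st(s);print(wj(s["tcp_pos"]))
E
```

```text
17.8 [ 0.5408 -0.0737  0.0414] [-1.7992e+02 -1.3000e-01 -1.2330e+01] F [-0.3  0.1  0.4] w 0.0008 0.0
[ 19.8 -85.8]
```

Call:
play_rows:
  rows:
    - {"slide": [0,-0.013,0],"delta_rot": [0,0,0],"fingers": -1}
    - {"slide": [0,-0.012,0],"delta_rot": [0,0,0],"fingers": -1}

```text
time_s: 18.05
tcp_pos: [0.5411, -0.0707, 0.0407]
eef_rot: [-179.9, -0.1, -12.4]
contact_force: [-0.2, 0.4, 0.8]
gripper_width: 0.0005
gripper_force: 0.0
```

Call:
play_rows:
  rows:
    - {"slide": [0,-0.01,0],"delta_rot": [0,0,0],"fingers": -1}
    - {"slide": [0,-0.008,0],"delta_rot": [0,0,0],"fingers": -1}

```text
time_s: 18.3
tcp_pos: [0.5414, -0.0686, 0.0405]
eef_rot: [-180.0, -0.0, -12.4]
contact_force: [-1.5, -5.8, 3.0]
gripper_width: 0.0006
gripper_force: 3.1
```

```bash
python3 - <<'E'
from h import *
from plant import r
s=r.get_state();st(s);print(wj(s["tcp_pos"]))
E
```

```text
18.3 [ 0.5414 -0.0686  0.0405] [-1.7998e+02 -2.0000e-02 -1.2400e+01] F [-1.5 -5.8  3. ] w 0.0006 3.1
[ 19.3 -80.6]
```

Call:
play_rows:
  rows:
    - {"slide": [0,-0.007,0],"delta_rot": [0,0,0],"fingers": -1}
    - {"slide": [0,-0.004,0],"delta_rot": [0,0,0],"fingers": -1}

```text
time_s: 18.55
tcp_pos: [0.5411, -0.0683, 0.0405]
eef_rot: [179.9, 0.0, -12.4]
contact_force: [-1.4, -13.7, 3.5]
gripper_width: 0.0008
gripper_force: 6.3
```

```bash
python3 - <<'E'
from h import *
from plant import r
s=r.get_state();st(s);print(wj(s["tcp_pos"]))
E
```

```text
18.55 [ 0.5411 -0.0683  0.0405] [ 1.7991e+02  4.0000e-02 -1.2400e+01] F [ -1.4 -13.7   3.5] w 0.0008 6.3
[ 19.  -80.5]
```

Call:
play_rows:
  rows:
    - {"slide": [0,0.08,0],"delta_rot": [0,0,0],"fingers": -1}
    - {"slide": [0,0,-0.24],"delta_rot": [0,0,0],"fingers": -1}
    - {"slide": [-0.195,-0.245,0],"delta_rot": [0,0,0],"fingers": -1}
    - {"slide": [-0.195,-0.245,0],"delta_rot": [0,0,0],"fingers": -1}
    - {"slide": [-0.195,-0.245,0],"delta_rot": [0,0,0],"fingers": -1}
    - {"slide": [0,0,0.24],"delta_rot": [0,0,0],"fingers": -1}
    - {"slide": [0.04,0,0],"delta_rot": [0,0,0],"fingers": -1}
    - {"slide": [0.03,0,0],"delta_rot": [0,0,0],"fingers": -1}

```text
time_s: 19.55
tcp_pos: [0.4887, 0.0455, 0.0411]
eef_rot: [-180.0, -0.1, -12.4]
contact_force: [0.3, -0.2, -0.0]
gripper_width: 0.0008
gripper_force: 0.0
```

```bash
python3 - <<'E'
from h import *
from plant import r
s=r.get_state();st(s);print(wj(s["tcp_pos"]))
E
```

```text
19.55 [0.4887 0.0455 0.0411] [-1.7995e+02 -6.0000e-02 -1.2410e+01] F [ 0.3 -0.2 -0. ] w 0.0008 0.0
[-56.9  19.4]
```

Call:
play_rows:
  rows:
    - {"slide": [0.02,0,0],"delta_rot": [0,0,0],"fingers": -1}
    - {"slide": [0.012,0,0],"delta_rot": [0,0,0],"fingers": -1}
    - {"slide": [0.007,0,0],"delta_rot": [0,0,0],"fingers": -1}

```text
time_s: 19.92
tcp_pos: [0.4927, 0.0442, 0.0407]
eef_rot: [-180.0, 0.0, -12.5]
contact_force: [-5.8, 3.1, 4.0]
gripper_width: 0.0006
gripper_force: 3.3
```

```bash
python3 - <<'E'
from h import *
from plant import r
s=r.get_state();st(s);print(wj(s["tcp_pos"]))
s["tcp_pos"]=np.array(jw(-66,19,78))
# red: refine yaw/pos from first pics. hinge edge on bench near (-x). side/scene quads
S,d=pickle.load(open("d0.pkl","rb"))
c=d["scene"]
plan(s,[.42,-.22,.24],[180,0,-1])
E
```

```text
19.93 [0.4927 0.0442 0.0407] [-1.7996e+02  2.0000e-02 -1.2460e+01] F [-5.8  3.1  4. ] w 0.0006 3.3
[-52.7  18.9]
6 rows slide [-0.026, 0.303, -0.18] rot [-0.001, 0.001, -0.417]
```

```bash
python3 - <<'E'
from h import *
S,d=pickle.load(open("d0.pkl","rb"))
c=d["scene"];m=brown(c["image"])
n,l,q,_=cv2.connectedComponentsWithStats(m)
i=l[215,250] or l[236,222]; print(q[i])
k=cv2.convexHull(np.argwhere(l==i)[:,::-1].astype(np.int32));print(cv2.approxPolyDP(k,2,True)[:,0].tolist())
P=onplane(c,[(254.5,201),(211,229)],.0183);print(P)
s={"tcp_pos":np.array(jw(-66,19,78)),"eef_rot":np.array([180,0,-12.5])}
plan(s,[.52,-.30,.30],[180,0,-2])
E
```

```text
[ 211  201   65   53 1059]
[[275, 220], [249, 243], [230, 253], [211, 229], [253, 201]]
[[ 0.34459653 -0.2357886   0.0183    ]
 [ 0.34055496 -0.3917606   0.0183    ]]
8 rows slide [0.073, 0.282, -0.185] rot [0.0, 0.0, -0.286]
```

Call:
play_rows:
  rows:
    - {"slide": [-0.09,0,0],"delta_rot": [0,0,0],"fingers": -1}
    - {"slide": [0,0,-0.25],"delta_rot": [0,0,0],"fingers": -1}
    - {"slide": [0.07,0.28,-0.19],"delta_rot": [0,0,-0.286],"fingers": -0.05}
    - {"slide": [0.07,0.28,-0.19],"delta_rot": [0,0,-0.286],"fingers": -0.05}
    - {"slide": [0.07,0.28,-0.19],"delta_rot": [0,0,-0.286],"fingers": -0.05}
    - {"slide": [0.07,0.28,-0.19],"delta_rot": [0,0,-0.286],"fingers": -0.05}

```text
time_s: 20.68
tcp_pos: [0.4902, -0.1264, 0.1931]
eef_rot: [-179.9, -0.1, -7.1]
contact_force: [0.8, -0.1, -0.3]
gripper_width: 0.0348
gripper_force: 0.0
```

Call:
play_rows:
  rows:
    - {"slide": [0.07,0.28,-0.19],"delta_rot": [0,0,-0.286],"fingers": -0.05}
    - {"slide": [0.07,0.28,-0.19],"delta_rot": [0,0,-0.286],"fingers": -0.05}
    - {"slide": [0.07,0.28,-0.19],"delta_rot": [0,0,-0.286],"fingers": -0.05}
    - {"slide": [0.07,0.28,-0.19],"delta_rot": [0,0,-0.286],"fingers": -0.05}
    - {"slide": [0,0,0],"delta_rot": [0,0,0],"fingers": -0.05}

```text
time_s: 21.3
tcp_pos: [0.5179, -0.2988, 0.3075]
eef_rot: [180.0, -0.2, -2.1]
contact_force: [-0.2, -0.3, -0.4]
gripper_width: 0.0418
gripper_force: 0.0
```

```bash
python3 - <<'E'
from h import *
from plant import r
s=r.get_state();c=r.capture("wrist");st(s);im=c["image"];pickle.dump((s,c),open("w4.pkl","wb"))
psi=np.radians(-1.5);F=Ro.from_euler("xyz",[0,-24,-1.5],degrees=True).as_matrix()
b=np.array([.3426,-.3138,.0183])-F@[-.06,0,.02]
print("origin",b)
pts=np.array([[x,y,.02] for x in(-.06,.06) for y in(-.08,.08)])@F.T+b
uv=proj(c,pts,s);print(uv.round(0).tolist())
for p in uv: 
    if 0<p[0]<640 and 0<p[1]<400: cv2.circle(im,tuple(int(v) for v in p),3,(0,255,255),1)
cv2.imwrite("pics/w4.png",im)
E
```

```text
21.3 [ 0.5179 -0.2988  0.3075] [179.95  -0.22  -2.06] F [-0.2 -0.3 -0.4] w 0.0418 0.0
origin [ 0.40552589 -0.31544777  0.02443329]
[[393.0, 286.0], [279.0, 286.0], [405.0, 223.0], [270.0, 224.0]]
```

View pics/w4.png

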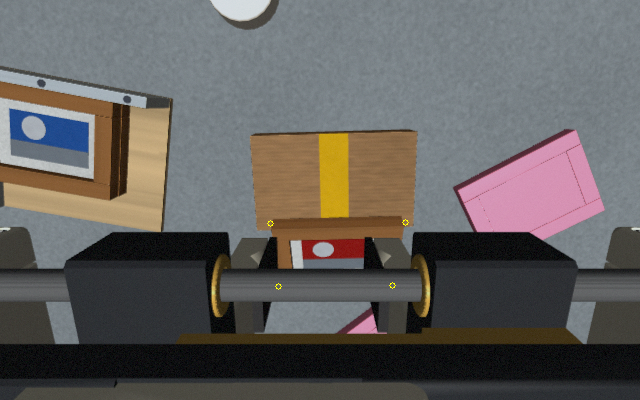

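The high edge of the red frame shows at row 222, columns 271–404, and the projected corners at (270,224) and (405,223) agree with it. The pose is good enough to grasp.

```bash
python3 - <<'E'
from h import *
from plant import r
s=r.get_state()
F=Ro.from_euler("xyz",[0,-24,-1.5],degrees=True).as_matrix();b=np.array([.4055,-.3154,.0244])
h=F@[0,-.07,.065]+b;g=F@[0,-.07,.010]+b;print(h,g)
plan(s,h,[180,-24,-1.5],8)
E
```

```text
[ 0.37723879 -0.38468395  0.08378045] [ 0.39960164 -0.38526954  0.03353545]
8 rows slide [-0.147, 0.077, 0.162] rot [0.002, 0.652, -0.015]
```

Call:
play_rows:
  rows:
    - {"slide": [-0.147,0.077,0.162],"delta_rot": [0,0.652,-0.015],"fingers": 0}
    - {"slide": [-0.147,0.077,0.162],"delta_rot": [0,0.652,-0.015],"fingers": 0}
    - {"slide": [-0.147,0.077,0.162],"delta_rot": [0,0.652,-0.015],"fingers": 0}
    - {"slide": [-0.147,0.077,0.162],"delta_rot": [0,0.652,-0.015],"fingers": 0}
    - {"slide": [-0.147,0.077,0.162],"delta_rot": [0,0.652,-0.015],"fingers": 0}
    - {"slide": [-0.147,0.077,0.162],"delta_rot": [0,0.652,-0.015],"fingers": 0}
    - {"slide": [-0.147,0.077,0.162],"delta_rot": [0,0.652,-0.015],"fingers": 0}
    - {"slide": [-0.147,0.077,0.162],"delta_rot": [0,0.652,-0.015],"fingers": 0}

```text
time_s: 22.35
tcp_pos: [0.3768, -0.383, 0.083]
eef_rot: [179.9, -24.0, -1.3]
contact_force: [0.0, -0.6, -0.3]
gripper_width: 0.044
gripper_force: 0.0
```

Call:
play_rows:
  rows:
    - {"slide": [0,0,0],"delta_rot": [0,0,0],"fingers": 0}

```text
time_s: 22.48
tcp_pos: [0.3749, -0.3831, 0.0813]
eef_rot: [-179.8, -23.7, -1.6]
contact_force: [0.3, 0.0, -0.4]
gripper_width: 0.0439
gripper_force: 0.0
```

```bash
python3 - <<'E'
from h import *
from plant import r
s=r.get_state();st(s);print(s["joints"].round(0))
F=Ro.from_euler("xyz",[0,-24,-1.5],degrees=True).as_matrix();b=np.array([.4055,-.3154,.0244])
plan(s,F@[0,-.07,.026]+b,[180,-24,-1.5],3)
E
```

```text
22.48 [ 0.3749 -0.3831  0.0813] [-179.82  -23.74   -1.62] F [ 0.3  0.  -0.4] w 0.0439 0.0
[-37.  10. -30. -26. -33. 145.]
3 rows slide [0.007, 0.003, 0.084] rot [-0.01, 0.019, -0.008]
```

Call:
play_rows:
  rows:
    - {"slide": [0.007,0.003,0.126],"delta_rot": [-0.01,0.02,0],"fingers": 0}
    - {"slide": [0.007,0.003,0.126],"delta_rot": [-0.01,0.02,0],"fingers": 0}
    - {"slide": [0,0,0.04],"delta_rot": [0,0,0],"fingers": 0}
    - {"slide": [0,0,0.03],"delta_rot": [0,0,0],"fingers": 0}

```text
time_s: 22.98
tcp_pos: [0.3998, -0.3858, 0.0403]
eef_rot: [179.8, -24.1, -1.3]
contact_force: [-0.6, 0.1, 0.4]
gripper_width: 0.0438
gripper_force: 0.0
```

Call:
play_rows:
  rows:
    - {"slide": [0,0,0.015],"delta_rot": [0,0,0],"fingers": 0}
    - {"slide": [0,0,0.01],"delta_rot": [0,0,0],"fingers": 0}

```text
time_s: 23.22
tcp_pos: [0.401, -0.3864, 0.0376]
eef_rot: [179.8, -24.2, -1.3]
contact_force: [0.4, 0.6, -0.3]
gripper_width: 0.0435
gripper_force: 0.0
```

```bash
python3 - <<'E'
from h import *
from plant import r
s=r.get_state();st(s)
F=Ro.from_euler("xyz",[0,-24,-1.5],degrees=True).as_matrix();b=np.array([.4055,-.3154,.0244])
print("frame coords",(F.T@(s["tcp_pos"]-b)*1e3).round(1))
E
```

```text
23.23 [ 0.401  -0.3864  0.0376] [179.81 -24.16  -1.34] F [ 0.4  0.6 -0.3] w 0.0435 0.0
frame coords [  2.9 -71.1  13.1]
```

Another 3 mm down, then close.

Call:
play_rows:
  rows:
    - {"slide": [0,0,0.013],"delta_rot": [0,0,0],"fingers": 0}
    - {"slide": [0,0,0.008],"delta_rot": [0,0,0],"fingers": 0}
    - {"slide": [0,0,0],"delta_rot": [0,0,0],"fingers": -0.4}

```text
time_s: 23.6
tcp_pos: [0.4021, -0.3864, 0.0345]
eef_rot: [179.8, -24.1, -1.4]
contact_force: [0.5, -0.2, 0.4]
gripper_width: 0.0382
gripper_force: 0.0
```

Call:
play_rows:
  rows:
    - {"slide": [0,0,0],"delta_rot": [0,0,0],"fingers": -1}
    - {"slide": [0,0,0],"delta_rot": [0,0,0],"fingers": -1}
    - {"slide": [0,0,0],"delta_rot": [0,0,0],"fingers": -1}
  squeeze: 50

```text
time_s: 23.98
tcp_pos: [0.4021, -0.3864, 0.0345]
eef_rot: [179.8, -24.1, -1.3]
contact_force: [0.2, -1.0, 0.4]
gripper_width: 0.0197
gripper_force: 50.0
```

```bash
python3 - <<'E'
from h import *
from plant import r
s=r.get_state();st(s)
F=Ro.from_euler("xyz",[0,-24,-1.5],degrees=True).as_matrix();b=np.array([.4055,-.3154,.0244])
print("frame coords",(F.T@(s["tcp_pos"]-b)*1e3).round(1))
E
```

```text
23.98 [ 0.4021 -0.3864  0.0345] [179.82 -24.14  -1.33] F [ 0.2 -1.   0.4] w 0.0197 50.0
frame coords [  2.7 -71.1   9.9]
```

Call:
play_rows:
  rows:
    - {"slide": [0,0,-0.04],"delta_rot": [0,0,0],"fingers": -1}
    - {"slide": [0,0,-0.12],"delta_rot": [0,0,0],"fingers": -1}
    - {"slide": [0,0,-0.25],"delta_rot": [0,0,0],"fingers": -1}
    - {"slide": [0,0,-0.25],"delta_rot": [0,0,0],"fingers": -1}
    - {"slide": [0,0,0],"delta_rot": [0,0,0],"fingers": -1}

```text
time_s: 24.6
tcp_pos: [0.3616, -0.3862, 0.1288]
eef_rot: [179.6, -24.4, -1.3]
contact_force: [1.1, -0.0, -3.0]
gripper_width: 0.0196
gripper_force: 50.0
```

```bash
python3 - <<'E'
from h import *
from plant import r
s=r.get_state();st(s)
plan(s,jw(12,-62,150),[180,0,-12.5],9)
E
```

```text
24.6 [ 0.3616 -0.3862  0.1288] [179.56 -24.39  -1.25] F [ 1.1 -0.  -3. ] w 0.0196 50.0
9 rows slide [0.104, -0.263, 0.01] rot [-0.048, -0.59, 0.266]
```

Call:
play_rows:
  rows:
    - {"slide": [0.104,-0.263,0.01],"delta_rot": [-0.048,-0.59,0.266],"fingers": -1}
    - {"slide": [0.104,-0.263,0.01],"delta_rot": [-0.048,-0.59,0.266],"fingers": -1}
    - {"slide": [0.104,-0.263,0.01],"delta_rot": [-0.048,-0.59,0.266],"fingers": -1}
    - {"slide": [0.104,-0.263,0.01],"delta_rot": [-0.048,-0.59,0.266],"fingers": -1}
    - {"slide": [0.104,-0.263,0.01],"delta_rot": [-0.048,-0.59,0.266],"fingers": -1}
    - {"slide": [0.104,-0.263,0.01],"delta_rot": [-0.048,-0.59,0.266],"fingers": -1}
    - {"slide": [0.104,-0.263,0.01],"delta_rot": [-0.048,-0.59,0.266],"fingers": -1}
    - {"slide": [0.104,-0.263,0.01],"delta_rot": [-0.048,-0.59,0.266],"fingers": -1}

```text
time_s: 25.6
tcp_pos: [0.5152, -0.0824, 0.1465]
eef_rot: [-179.7, -2.3, -11.3]
contact_force: [0.6, -0.4, -2.9]
gripper_width: 0.0194
gripper_force: 49.9
```

Call:
play_rows:
  rows:
    - {"slide": [0.104,-0.263,0.01],"delta_rot": [-0.048,-0.59,0.266],"fingers": -1}
    - {"slide": [0,0,0],"delta_rot": [0,0,0],"fingers": -1}

```text
time_s: 25.85
tcp_pos: [0.5401, -0.046, 0.1451]
eef_rot: [-179.9, 0.4, -12.4]
contact_force: [0.1, -1.0, -2.9]
gripper_width: 0.0195
gripper_force: 50.0
```

```bash
python3 - <<'E'
from h import *
from plant import r
s=r.get_state();st(s);print(wj(s["tcp_pos"]))
plan(s,jw(9,-58,72),[180,0,-12.5],3)
c=r.capture("wrist");im=c["image"];h=cv2.cvtColor(im,cv2.COLOR_BGR2HSV)
m=brown(im);n,l,q,_=cv2.connectedComponentsWithStats(m)
for i in range(1,n):
    if q[i,4]>3000:
        ys,xs=np.nonzero(l==i);w=onplane(c,np.c_[xs,ys].astype(float),s["tcp_pos"][2]+.010,s)
        print(q[i].tolist(),cv2.minAreaRect(np.array([wj(p) for p in w],np.float32)))
E
```

```text
25.85 [ 0.5401 -0.046   0.1451] [-179.85    0.36  -12.37] F [ 0.1 -1.  -2.9] w 0.0195 50.0
[ 13.1 -58.9]
3 rows slide [-0.008, -0.002, 0.163] rot [-0.011, 0.026, 0.009]
[515, 101, 125, 168, 9755] ((46.906005859375, -169.2530059814453), (69.51142883300781, 50.69089889526367), 12.105246543884277)
[0, 112, 343, 157, 28501] ((46.089698791503906, 7.4616546630859375), (69.23868560791016, 151.41722106933594), 0.27948951721191406)
```

Call:
play_rows:
  rows:
    - {"slide": [-0.013,0,0.165],"delta_rot": [-0.01,0.026,0.01],"fingers": -1}
    - {"slide": [-0.013,0,0.165],"delta_rot": [-0.01,0.026,0.01],"fingers": -1}
    - {"slide": [-0.013,0,0.165],"delta_rot": [-0.01,0.026,0.01],"fingers": -1}
    - {"slide": [0,0,0.02],"delta_rot": [0,0,0],"fingers": -1}
    - {"slide": [0,0,0],"delta_rot": [0,0,0],"fingers": -1}

```text
time_s: 26.52
tcp_pos: [0.5325, -0.0472, 0.0695]
eef_rot: [-180.0, -0.1, -12.6]
contact_force: [1.6, -0.1, -2.9]
gripper_width: 0.0193
gripper_force: 49.9
```

Call:
play_rows:
  rows:
    - {"slide": [0,0,0.01],"delta_rot": [0,0,0],"fingers": -1}
    - {"slide": [0,0,0.01],"delta_rot": [0,0,0],"fingers": -1}

```text
time_s: 26.78
tcp_pos: [0.5329, -0.0467, 0.0667]
eef_rot: [-179.9, -0.2, -12.6]
contact_force: [-0.2, -0.4, -3.1]
gripper_width: 0.0195
gripper_force: 50.0
```

Call:
play_rows:
  rows:
    - {"slide": [0,0,0.015],"delta_rot": [0,0,0],"fingers": -1}
    - {"slide": [0,0,0.012],"delta_rot": [0,0,0],"fingers": -1}

```text
time_s: 27.02
tcp_pos: [0.5325, -0.0468, 0.0619]
eef_rot: [-180.0, -0.1, -12.6]
contact_force: [-0.5, 0.1, -2.9]
gripper_width: 0.0194
gripper_force: 50.0
```

Call:
play_rows:
  rows:
    - {"slide": [0,0,0.01],"delta_rot": [0,0,0],"fingers": -1}
    - {"slide": [0,0,0.006],"delta_rot": [0,0,0],"fingers": -1}

```text
time_s: 27.28
tcp_pos: [0.5324, -0.0468, 0.0593]
eef_rot: [-180.0, -0.1, -12.6]
contact_force: [-0.1, -0.8, -2.8]
gripper_width: 0.0193
gripper_force: 50.0
```

Call:
play_rows:
  rows:
    - {"slide": [0,0,0.006],"delta_rot": [0,0,0],"fingers": -1}
    - {"slide": [0,0,0.005],"delta_rot": [0,0,0],"fingers": -1}

```text
time_s: 27.52
tcp_pos: [0.5324, -0.0468, 0.0583]
eef_rot: [-180.0, -0.1, -12.6]
contact_force: [-4.5, 2.4, 8.3]
gripper_width: 0.0193
gripper_force: 50.0
```

Contact, gently. Release, then the x push at z = 0.060.

Call:
play_rows:
  rows:
    - {"slide": [0,0,0],"delta_rot": [0,0,0],"fingers": -0.4}
    - {"slide": [0,0,0],"delta_rot": [0,0,0],"fingers": -0.4}
    - {"slide": [0,0,0],"delta_rot": [0,0,0],"fingers": -0.4}
    - {"slide": [0,0,-0.1],"delta_rot": [0,0,0],"fingers": -0.4}
    - {"slide": [0,0,-0.16],"delta_rot": [0,0,0],"fingers": -0.4}

```text
time_s: 28.15
tcp_pos: [0.5321, -0.0469, 0.0975]
eef_rot: [180.0, -0.0, -12.6]
contact_force: [0.8, 0.1, 0.0]
gripper_width: 0.0263
gripper_force: 0.0
```

Call:
play_rows:
  rows:
    - {"slide": [-0.275,-0.238,0],"delta_rot": [0,0,0],"fingers": -1}
    - {"slide": [-0.275,-0.238,0],"delta_rot": [0,0,0],"fingers": -1}
    - {"slide": [0,0,0.15],"delta_rot": [0,0,0],"fingers": -1}
    - {"slide": [0,0,0.1],"delta_rot": [0,0,0],"fingers": -1}
    - {"slide": [0.03,0,0],"delta_rot": [0,0,0],"fingers": -1}
    - {"slide": [0.03,0,0],"delta_rot": [0,0,0],"fingers": -1}
    - {"slide": [0.03,0,0],"delta_rot": [0,0,0],"fingers": -1}

```text
time_s: 29.02
tcp_pos: [0.4813, 0.0378, 0.06]
eef_rot: [-179.9, -0.1, -12.6]
contact_force: [-2.9, 1.1, 1.4]
gripper_width: 0.0006
gripper_force: 1.3
```

```bash
python3 - <<'E'
from h import *
from plant import r
s=r.get_state();st(s);print(wj(s["tcp_pos"]))
E
```

```text
29.02 [0.4813 0.0378 0.06  ] [-1.7995e+02 -1.0000e-01 -1.2640e+01] F [-2.9  1.1  1.4] w 0.0006 1.3
[-62.4  10.2]
```

Home is at about -52.7.

Call:
play_rows:
  rows:
    - {"slide": [0.02,0,0],"delta_rot": [0,0,0],"fingers": -1}
    - {"slide": [0.02,0,0],"delta_rot": [0,0,0],"fingers": -1}
    - {"slide": [0.013,0,0],"delta_rot": [0,0,0],"fingers": -1}

```text
time_s: 29.4
tcp_pos: [0.4886, 0.0361, 0.0594]
eef_rot: [-180.0, -0.1, -12.6]
contact_force: [-2.4, 1.5, 1.2]
gripper_width: 0.0005
gripper_force: 1.3
```

Call:
play_rows:
  rows:
    - {"slide": [0.01,0,0],"delta_rot": [0,0,0],"fingers": -1}
    - {"slide": [0.006,0,0],"delta_rot": [0,0,0],"fingers": -1}

```text
time_s: 29.65
tcp_pos: [0.4908, 0.0357, 0.0593]
eef_rot: [-180.0, -0.1, -12.6]
contact_force: [-2.4, 0.6, 2.4]
gripper_width: 0.0005
gripper_force: 1.6
```

```bash
python3 - <<'E'
from h import *
from plant import r
s=r.get_state();st(s);print(wj(s["tcp_pos"]))
E
```

```text
29.65 [0.4908 0.0357 0.0593] [-1.7997e+02 -7.0000e-02 -1.2610e+01] F [-2.4  0.6  2.4] w 0.0005 1.6
[-52.7  10.2]
```

Call:
play_rows:
  rows:
    - {"slide": [0.008,0,0],"delta_rot": [0,0,0],"fingers": -1}
    - {"slide": [0.004,0,0],"delta_rot": [0,0,0],"fingers": -1}

```text
time_s: 29.9
tcp_pos: [0.4908, 0.0354, 0.0591]
eef_rot: [-180.0, 0.1, -12.6]
contact_force: [-12.3, 6.8, 9.8]
gripper_width: 0.0006
gripper_force: 6.6
```

```bash
python3 - <<'E'
from h import *
from plant import r
s=r.get_state();st(s);print(wj(s["tcp_pos"]))
E
```

```text
29.9 [0.4908 0.0354 0.0591] [-1.800e+02  8.000e-02 -1.265e+01] F [-12.3   6.8   9.8] w 0.0006 6.6
[-52.6  10. ]
```

Call:
play_rows:
  rows:
    - {"slide": [-0.09,0,0],"delta_rot": [0,0,0],"fingers": -1}
    - {"slide": [0,0,-0.24],"delta_rot": [0,0,0],"fingers": -1}
    - {"slide": [0.187,0.258,0],"delta_rot": [0,0,0],"fingers": -1}
    - {"slide": [0.187,0.258,0],"delta_rot": [0,0,0],"fingers": -1}
    - {"slide": [0.187,0.258,0],"delta_rot": [0,0,0],"fingers": -1}
    - {"slide": [0,0,0.23],"delta_rot": [0,0,0],"fingers": -1}
    - {"slide": [0,-0.04,0],"delta_rot": [0,0,0],"fingers": -1}
    - {"slide": [0,-0.03,0],"delta_rot": [0,0,0],"fingers": -1}

```text
time_s: 30.9
tcp_pos: [0.5389, -0.0824, 0.0617]
eef_rot: [-180.0, -0.1, -12.6]
contact_force: [0.5, -0.2, -0.5]
gripper_width: 0.0005
gripper_force: 0.0
```

Call:
play_rows:
  rows:
    - {"slide": [0,-0.02,0],"delta_rot": [0,0,0],"fingers": -1}
    - {"slide": [0,-0.02,0],"delta_rot": [0,0,0],"fingers": -1}

```text
time_s: 31.15
tcp_pos: [0.5403, -0.0764, 0.0618]
eef_rot: [-179.9, -0.2, -12.5]
contact_force: [-0.5, 0.5, -1.2]
gripper_width: 0.0004
gripper_force: 0.0
```

```bash
python3 - <<'E'
from h import *
from plant import r
s=r.get_state();st(s);print(wj(s["tcp_pos"]))
E
```

```text
31.15 [ 0.5403 -0.0764  0.0618] [-1.7993e+02 -1.7000e-01 -1.2540e+01] F [-0.5  0.5 -1.2] w 0.0004 0.0
[ 19.9 -88.5]
```

Call:
play_rows:
  rows:
    - {"slide": [0,-0.02,0],"delta_rot": [0,0,0],"fingers": -1}
    - {"slide": [0,-0.017,0],"delta_rot": [0,0,0],"fingers": -1}
    - {"slide": [0,-0.01,0],"delta_rot": [0,0,0],"fingers": -1}

```text
time_s: 31.52
tcp_pos: [0.5413, -0.0705, 0.061]
eef_rot: [-180.0, -0.1, -12.6]
contact_force: [-1.1, -2.1, 1.3]
gripper_width: 0.0004
gripper_force: 1.3
```

Call:
play_rows:
  rows:
    - {"slide": [0,-0.008,0],"delta_rot": [0,0,0],"fingers": -1}
    - {"slide": [0,-0.006,0],"delta_rot": [0,0,0],"fingers": -1}

```text
time_s: 31.78
tcp_pos: [0.5416, -0.0685, 0.0608]
eef_rot: [-180.0, -0.1, -12.6]
contact_force: [-1.3, -7.6, 2.0]
gripper_width: 0.0003
gripper_force: 3.5
```

```bash
python3 - <<'E'
from h import *
from plant import r
s=r.get_state();st(s);print(wj(s["tcp_pos"]))
E
```

```text
31.77 [ 0.5416 -0.0685  0.0608] [-1.7999e+02 -6.0000e-02 -1.2620e+01] F [-1.3 -7.6  2. ] w 0.0003 3.5
[ 19.5 -80.5]
```

Home in y as well (-80.5). One last firm-up in y, then the final x press.

Call:
play_rows:
  rows:
    - {"slide": [0,-0.007,0],"delta_rot": [0,0,0],"fingers": -1}
    - {"slide": [0,0.08,0],"delta_rot": [0,0,0],"fingers": -1}
    - {"slide": [0,0,-0.24],"delta_rot": [0,0,0],"fingers": -1}
    - {"slide": [-0.195,-0.245,0],"delta_rot": [0,0,0],"fingers": -1}
    - {"slide": [-0.195,-0.245,0],"delta_rot": [0,0,0],"fingers": -1}
    - {"slide": [-0.195,-0.245,0],"delta_rot": [0,0,0],"fingers": -1}
    - {"slide": [0,0,0.24],"delta_rot": [0,0,0],"fingers": -1}
    - {"slide": [0.04,0,0],"delta_rot": [0,0,0],"fingers": -1}

```text
time_s: 32.78
tcp_pos: [0.4817, 0.0461, 0.0592]
eef_rot: [179.9, 0.1, -12.6]
contact_force: [-0.4, -0.3, -0.4]
gripper_width: 0.0007
gripper_force: 0.0
```

Call:
play_rows:
  rows:
    - {"slide": [0.02,0,0],"delta_rot": [0,0,0],"fingers": -1}
    - {"slide": [0.02,0,0],"delta_rot": [0,0,0],"fingers": -1}

```text
time_s: 33.02
tcp_pos: [0.4906, 0.0447, 0.0617]
eef_rot: [-179.9, -0.1, -12.7]
contact_force: [-0.5, 1.2, -0.3]
gripper_width: 0.0004
gripper_force: 0.0
```

```bash
python3 - <<'E'
from h import *
from plant import r
s=r.get_state();st(s);print(wj(s["tcp_pos"]))
E
```

```text
33.02 [0.4906 0.0447 0.0617] [-1.7992e+02 -1.4000e-01 -1.2680e+01] F [-0.5  1.2 -0.3] w 0.0004 0.0
[-54.8  19. ]
```

Call:
play_rows:
  rows:
    - {"slide": [0.012,0,0],"delta_rot": [0,0,0],"fingers": -1}
    - {"slide": [0.006,0,0],"delta_rot": [0,0,0],"fingers": -1}
    - {"slide": [0.004,0,0],"delta_rot": [0,0,0],"fingers": -1}

```text
time_s: 33.4
tcp_pos: [0.4925, 0.0442, 0.0609]
eef_rot: [-180.0, -0.1, -12.6]
contact_force: [-2.5, 0.3, 1.5]
gripper_width: 0.0
gripper_force: 1.2
```

Call:
play_rows:
  rows:
    - {"slide": [-0.1,0,0],"delta_rot": [0,0,0],"fingers": -1}
    - {"slide": [-0.05,0,-0.3],"delta_rot": [0,0,0],"fingers": -1}
    - {"slide": [0.1,0.2,-0.3],"delta_rot": [0,0,0],"fingers": -1}
    - {"slide": [0.1,0.3,-0.3],"delta_rot": [0,0,0],"fingers": -1}
    - {"slide": [0.1,0.2,-0.2],"delta_rot": [0,0,0],"fingers": -1}
    - {"slide": [0,0,0],"delta_rot": [0,0,0],"fingers": -1}

```text
time_s: 34.15
tcp_pos: [0.492, -0.0621, 0.2262]
eef_rot: [-179.9, -0.3, -12.7]
contact_force: [-0.5, -0.2, -0.6]
gripper_width: 0.0004
gripper_force: 0.0
```

```bash
python3 - <<'E'
from h import *
from plant import r
s=r.get_state();st(s)
c=r.capture("wrist");d=r.capture("scene");e=r.capture("side")
a=cv2.resize(c["image"],(400,250));f=lambda im,y,x:cv2.resize(im[y:y+100,x:x+130],(400,308),interpolation=cv2.INTER_CUBIC)
cv2.imwrite("pics/fin.png",np.vstack([np.hstack([cv2.resize(c["image"][:250,:400],(400,250)),cv2.resize(d["image"],(400,250))]),np.hstack([f(d["image"],150,300),f(e["image"],140,250)])]))
E
```

```text
34.15 [ 0.492  -0.0621  0.2262] [-179.87   -0.33  -12.74] F [-0.5 -0.2 -0.6] w 0.0004 0.0
```

View pics/fin.png

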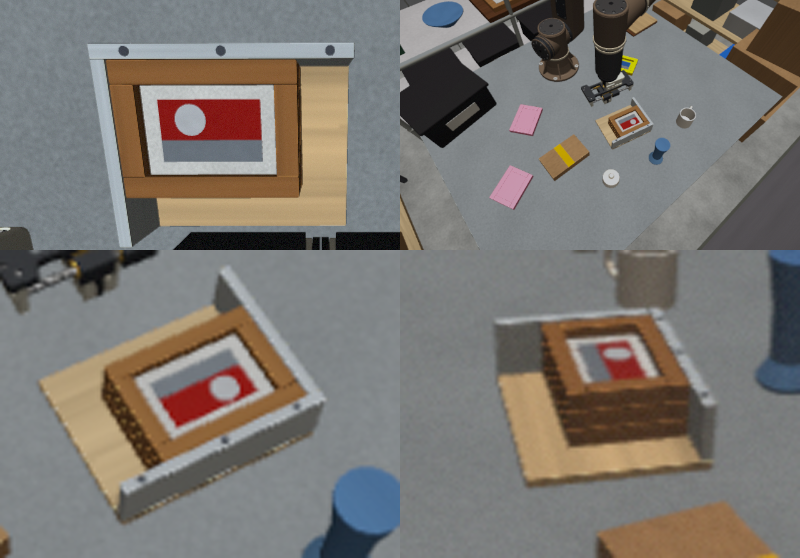

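The final views show a square pile, red on top, sitting in the corner. The last x press reached only 2.5 N, so I'll press once more to be sure.

```bash
python3 - <<'E'
from h import *
from plant import r
s=r.get_state();plan(s,jw(-70,18,120),[180,0,-12.6],4)
E
```

```text
4 rows slide [-0.063, -0.17, 0.172] rot [-0.002, -0.001, -0.001]
```

Call:
play_rows:
  rows:
    - {"slide": [-0.13,-0.17,0.17],"delta_rot": [0,0,0],"fingers": -1}
    - {"slide": [-0.12,-0.17,0.17],"delta_rot": [0,0,0],"fingers": -1}
    - {"slide": [0,-0.17,0.17],"delta_rot": [0,0,0],"fingers": -1}
    - {"slide": [0,-0.17,0.17],"delta_rot": [0,0,0],"fingers": -1}
    - {"slide": [0,0,0.3],"delta_rot": [0,0,0],"fingers": -1}
    - {"slide": [0,0,0.1],"delta_rot": [0,0,0],"fingers": -1}
    - {"slide": [0,0,0],"delta_rot": [0,0,0],"fingers": -1}

```text
time_s: 35.17
tcp_pos: [0.4752, 0.0468, 0.0599]
eef_rot: [179.9, 0.1, -12.5]
contact_force: [0.7, -0.2, 0.4]
gripper_width: 0.0006
gripper_force: 0.0
```

```bash
python3 - <<'E'
from h import *
from plant import r
s=r.get_state();st(s);print(wj(s["tcp_pos"]))
E
```

```text
35.17 [0.4752 0.0468 0.0599] [ 1.7985e+02  1.4000e-01 -1.2530e+01] F [ 0.7 -0.2  0.4] w 0.0006 0.0
[-70.3  17.7]
```

Call:
play_rows:
  rows:
    - {"slide": [0.05,0,0],"delta_rot": [0,0,0],"fingers": -1}
    - {"slide": [0.04,0,0],"delta_rot": [0,0,0],"fingers": -1}
    - {"slide": [0.015,0,0],"delta_rot": [0,0,0],"fingers": -1}
    - {"slide": [0.012,0,0],"delta_rot": [0,0,0],"fingers": -1}

```text
time_s: 35.67
tcp_pos: [0.4927, 0.043, 0.0619]
eef_rot: [-180.0, 0.1, -12.7]
contact_force: [-14.8, 10.1, 10.8]
gripper_width: 0.0005
gripper_force: 8.1
```

Call:
play_rows:
  rows:
    - {"slide": [0.008,0,0],"delta_rot": [0,0,0],"fingers": -1}
    - {"slide": [0.004,0,0],"delta_rot": [0,0,0],"fingers": -1}

```text
time_s: 35.92
tcp_pos: [0.4928, 0.0429, 0.0618]
eef_rot: [-180.0, 0.2, -12.7]
contact_force: [-19.3, 13.4, 15.2]
gripper_width: 0.0003
gripper_force: 11.0
```

Pressed home. Retract and hand in.

Call:
play_rows:
  rows:
    - {"slide": [-0.1,0,0],"delta_rot": [0,0,0],"fingers": -1}
    - {"slide": [-0.05,0,-0.3],"delta_rot": [0,0,0],"fingers": -1}
    - {"slide": [0,0,-0.3],"delta_rot": [0,0,0],"fingers": -1}
    - {"slide": [0,0,0],"delta_rot": [0,0,0],"fingers": -1}

```text
time_s: 36.42
tcp_pos: [0.4762, 0.0483, 0.1557]
eef_rot: [-179.7, -0.5, -12.6]
contact_force: [-0.3, -0.0, -1.3]
gripper_width: 0.0006
gripper_force: 0.0
```

```bash
python3 - <<'E'
from h import *
from plant import r
st(r.get_state());print(r.close_job())
E
```

```text
36.42 [0.4762 0.0483 0.1557] [-179.7    -0.46  -12.59] F [-0.3 -0.  -1.3] w 0.0006 0.0
the job is handed in; nothing more can be done
None
```

The three frames are stacked pictures up in the jig corner, green at the bottom, then blue, then red, each pressed home against both fences before the next went on; the job was handed in at 36.4 s, and no verdict came back.

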